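# Change over the post scanner: gate lever, filter slide, holders

### The arm

A 6-joint arm with a two-finger parallel gripper is mounted at the origin on a cart in front of the work surface, level with it; the furniture and walls round the work are solid. World frame = base frame: x ahead of the robot, y to its left, z up, the work surface at z = 0. Lengths are in m, angles in rad, forces in N, time in s.
With the tool pointing down it reaches from about 0.35 to 0.875 m from the base axis. Payload 15.5 kg.
Tool frame: the origin (TCP) lies between the finger pads; the fingertips stand ctrl.tip_reach ahead of it and the grasp point (between the pads) lies 3 mm ahead of it (ctrl.tip_reach is the distance from the TCP to the fingertips, in m); z points along the fingers, x is the direction in which the jaws open and shut, and the axes are right-handed (so a half turn about z gives the same grasp; the last joint's range is limited). The gripper opens to 85 mm and grips with 20 to 120 N. Pads are 22 mm wide; open, the fingers measure 114 mm over their backs; the gripper's body (76 mm by 85 mm) begins 54 mm behind the grasp point. The pads swing forward as they close: fully open they stand 13 mm farther back than shut.
Start: joints at [-1.218, 0.494, 1.345, -0, 1.302, -0.096], TCP at [0.271, -0.563, 0.253] pointing down, gripper open.
Joint ranges: [-2.91, 2.91], [-0.82, 2.16], [0.22, 2.67], [-1.22, 4.37], [0.12, 2.79], [-3.08, 3.08]. Speed limits (rad/s): [1.89, 1.89, 2.57, 3.01, 3.01, 3.01].

### API

Orientations are given as [roll, pitch, yaw] about the fixed x, y, z axes, in that order (R = Rz(yaw) Ry(pitch) Rx(roll)).
In Python, from rig import status, eyes, close_job, ctrl gives the robot as it stands.
- The arm moves only by the shell command python3 -m creep 'ROWS' [FORCE]. ROWS is JSON, a list of rows, each a list of 3 entries, a list of its own where there are three numbers: the shift along the tool's x, y, z in cm, then the turn about the tool's z in degrees, then the closure, from -1 (fully open) to 1 (shut), so that 0 is half open. A call has 1 to 12 rows; each row is the pose to reach, as a shift and turn from the pose measured when the call began, along the tool's axes at that moment; what a row does not reach only later rows make up. A row lasts 1/8 s, in which the tool goes at most 62.5 mm and 10.7 degrees, less where a joint would pass 70% of its speed; a pose out of reach is approached as far as the arm can. A call with a gripper value outside its range is refused whole. The fingers move at their own pace and stop on an object; FORCE is the grip in N (left out, the last holds). Time passes only in rows, so rows that repeat a pose let the fingers close. It gives the time, the measured TCP pose, the force and the opening at its end, in the units of the state.
- status.sense(): the state, without advancing time (a new reading comes with each control period).
- eyes.grab_frame(name): name is "scene" or "top" or "wrist"; returns the picture (480x640x3 uint8, red, green, blue); there is no depth.
- eyes.camera_model(name): a dict with "fx", "fy", "cx", "cy" (pixels), "R" (3x3) and "t" (3): a world point X has camera coordinates R X + t. Camera axes: x right, y down, z forward; pixel columns grow to the right and rows downward; lengths in m; the calibration is good to about 2 mm. The wrist camera is an equidistant fisheye: a pixel r from the principal point sees the ray r / f radians off the axis. A picture is of the moment at which its call begins: read the wrist's pose just before it. camera_model takes no time and is no camera call; for the wrist camera it gives the pose at the moment of the call.
- close_job(): hands the job in, once; it reports no verdict.
The state is a dict: "clock": time; "joints": joint angles; "joint_velocities": joint speeds; "joint_efforts": joint torques, N m; "position": TCP position; "eef_rot": TCP orientation; "contact_force": force on the tool from outside, world axes, zero at the start; "torque": the same for the moment, N m; "width": finger opening in m.
Only numpy, scipy, OpenCV 4.12 (cv2) and the standard library are available. Lean on these libraries where they do the work, as an engineer would, in place of code of your own. Each camera call takes 0.05 s, during which the arm holds its last target.

### The job

Change the scanner over for a new batch: shift the lever through its H-gate from the far right slot, across neutral, into the near left slot, which lifts the lock pin, then draw the blue filter slide straight and level out of its channel and lay it flat and centred on the grey tapped plate, and stand every post holder from the front of the board upright in the middle of a scanner pad, one to a pad, its thumbscrew turned to the scanner window opposite. When all are in place, shift the lever back across neutral and fully into the far right slot, and leave the other things on the board where they are.

Things in the scene. Friction and masses are not known exactly. Their poses are not given: they have to be found in the camera images.
- filter_unit: fixed unit on a base 120 (x) x 205 (y) mm: left (+y) a grey housing 100x90 mm, 89 mm high, with the H-gate and shift lever in its top; right a low aluminium channel block, top 33 mm above the board. Origin at the centre of the underside; x away from the robot, y to the left, small yaw
- channel_mouth (a point): middle of the channel floor at its open mouth (towards -x of the unit). The channel runs along the unit's x, 68 mm deep; inside 43 mm wide, 11 mm high; floor 16, roof top 33 mm above the board. 14 mm behind the mouth a lock pin (orange cap, top at 60 to 72 mm) goes down through the roof and locks the slide; it is clear only with the lever tilted fully towards the robot
- lever_pivot (a point): point inside the housing, 15 mm above the board, about which the lever tilts both ways. With a = gate_side, b = gate_fore the knob centre is 115 mm * (cos a sin b, -sin a, cos a cos b) from it, in the directions of filter_unit
- lever_knob (a point): centre of the black ball knob, 30 mm across, on the 10 mm steel shift lever; 130 mm above the board when upright. May be held from above; it takes 1 to 2 N to move, and the lever stays where it is left
- gate_fore (a joint): fore-and-aft tilt of the lever, rad: 0 upright, + away from the robot (+x of the unit), - towards it; the gate ends are at about +0.33 and -0.33. It can leave 0 by more than about 0.03 only in one of the two lanes
- gate_side (a joint): sideways tilt of the lever, rad: + to the right (-y of the unit), - to the left; the lanes of the H lie at about +0.20 and -0.20 with 0.03 play, and the cross (neutral) slot joins them at gate_fore = 0. Far right (red dot) is RUN, where the lever starts; near left (green dot) is LOAD
- filter_slide: blue plate 100 (x) x 40 (y) x 8 mm with an upright grip tab 24 (x) x 10 (y) mm centred at x = -37 mm, its top 50 mm above the underside; amber window near the other end. Origin: centre of the underside. Starts in the channel, along it, tab outside towards the robot; 58 mm are inside, with 1.5 mm play at each side, 3 mm in height: draw it straight out (-x of the unit), level. 70 g
- rest_plate: fixed grey tapped plate, 100 (x) x 75 (y) x 12 mm; origin at the centre of the underside. The slide is to lie on it. It stands, like all the task's things, on the board: a dark steel breadboard on legs, x 0.375 to 0.75, y -0.44 to 0.40, its flat top at z = 0.105
- scan_stage: fixed aluminium plate 160 (x) x 320 (y) x 8 mm with four round flat pads in a row along y and a white scanner block 40 mm deep, 310 mm wide, top 61 mm above the board, along its far (+x) side, front face at x = +40 mm; origin at the centre of the underside
- pad_0 (a point): centre of the left pad, a grey disc with a black rim, 46 mm across, flush with the plate top 8 mm above the board; pads are 80 mm apart
- window_0 (a point): centre of the dark scanner window opposite the left pad, 60 mm from the pad centre, 34 mm above the board
- pad_1 (a point): centre of the second pad, a grey disc with a black rim, 46 mm across, flush with the plate top 8 mm above the board; pads are 80 mm apart
- window_1 (a point): centre of the dark scanner window opposite the second pad, 60 mm from the pad centre, 34 mm above the board
- pad_2 (a point): centre of the third pad, a grey disc with a black rim, 46 mm across, flush with the plate top 8 mm above the board; pads are 80 mm apart
- window_2 (a point): centre of the dark scanner window opposite the third pad, 60 mm from the pad centre, 34 mm above the board
- pad_3 (a point): centre of the right pad, a grey disc with a black rim, 46 mm across, flush with the plate top 8 mm above the board; pads are 80 mm apart
- window_3 (a point): centre of the dark scanner window opposite the right pad, 60 mm from the pad centre, 34 mm above the board
- tall_black_holder: black post holder, the taller one: upright cylinder 25.0 mm across, 66 mm high, a grey thumbscrew out of one side near the top; stands on the board in front. Origin at the underside; its -y axis points out through the thumbscrew (tip 15 mm from the origin); the axis of the round body lies 3.5 mm from the origin towards +y. About 60 g. May be absent (None)
- short_black_holder: black post holder, the shorter one: upright cylinder 25.0 mm across, 55 mm high, a grey thumbscrew out of one side near the top; stands on the board in front. Origin at the underside; its -y axis points out through the thumbscrew (tip 15 mm from the origin); the axis of the round body lies 3.5 mm from the origin towards +y. About 60 g. May be absent (None)
- white_holder: white post holder: upright cylinder 22 mm across, 45 mm high, a grey thumbscrew out of one side near the top; stands on the board in front. Origin at the underside; its -y axis points out through the thumbscrew (tip 15 mm from the origin); the axis of the round body lies 4 mm from the origin towards +y. About 60 g. May be absent (None)
- steel_holder: steel-coloured post holder: upright cylinder 24 mm across, 45 mm high, a grey thumbscrew out of one side near the top; stands on the board in front. Origin at the underside; its -y axis points out through the thumbscrew (tip 15 mm from the origin); the axis of the round body lies 4 mm from the origin towards +y. About 60 g. May be absent (None)
- grey_box: small dark grey box, 45x45x23 mm; a bystander, not to be moved; origin at the underside
- paper_tape: small roll of paper tape, 42 across, 18 high mm; a bystander, not to be moved; origin at the underside
- pale_box: small pale box, 40x52x19 mm; a bystander, not to be moved; origin at the underside

How it is judged:
On the way, in this order (a step that is already met when the one before it is completed fails the run):
1. the lever is in the near left slot (LOAD) (value of joint gate_fore below -0.25 rad and value of joint gate_side below -0.13 rad), for 0.2 s.
2. the slide lies flat on the tapped plate and every holder present stands on a pad with its thumbscrew to the window (horizontal distance between filter_slide and rest_plate below 0.025 m and z of filter_slide in the frame of rest_plate between 0.008 and 0.016 m and angle between filter_slide's own z axis and vertical below 0.08 rad and linear speed of each of filter_slide, tall_black_holder, short_black_holder, white_holder, steel_holder below 0.02 m/s and ((horizontal distance between tall_black_holder and pad_0 below 0.014 m and y of window_0 in the frame of tall_black_holder below -0.03 m and x of window_0 in the frame of tall_black_holder between -0.022 and 0.022 m) or (horizontal distance between tall_black_holder and pad_1 below 0.014 m and y of window_1 in the frame of tall_black_holder below -0.03 m and x of window_1 in the frame of tall_black_holder between -0.022 and 0.022 m) or (horizontal distance between tall_black_holder and pad_2 below 0.014 m and y of window_2 in the frame of tall_black_holder below -0.03 m and x of window_2 in the frame of tall_black_holder between -0.022 and 0.022 m) or (horizontal distance between tall_black_holder and pad_3 below 0.014 m and y of window_3 in the frame of tall_black_holder below -0.03 m and x of window_3 in the frame of tall_black_holder between -0.022 and 0.022 m)) and angle between each of tall_black_holder, short_black_holder, white_holder, steel_holder's own z axis and vertical below 0.1 rad and z of each of tall_black_holder, short_black_holder, white_holder, steel_holder in the frame of scan_stage below 0.012 m and ((horizontal distance between short_black_holder and pad_0 below 0.014 m and y of window_0 in the frame of short_black_holder below -0.03 m and x of window_0 in the frame of short_black_holder between -0.022 and 0.022 m) or (horizontal distance between short_black_holder and pad_1 below 0.014 m and y of window_1 in the frame of short_black_holder below -0.03 m and x of window_1 in the frame of short_black_holder between -0.022 and 0.022 m) or (horizontal distance between short_black_holder and pad_2 below 0.014 m and y of window_2 in the frame of short_black_holder below -0.03 m and x of window_2 in the frame of short_black_holder between -0.022 and 0.022 m) or (horizontal distance between short_black_holder and pad_3 below 0.014 m and y of window_3 in the frame of short_black_holder below -0.03 m and x of window_3 in the frame of short_black_holder between -0.022 and 0.022 m)) and ((horizontal distance between white_holder and pad_0 below 0.014 m and y of window_0 in the frame of white_holder below -0.03 m and x of window_0 in the frame of white_holder between -0.022 and 0.022 m) or (horizontal distance between white_holder and pad_1 below 0.014 m and y of window_1 in the frame of white_holder below -0.03 m and x of window_1 in the frame of white_holder between -0.022 and 0.022 m) or (horizontal distance between white_holder and pad_2 below 0.014 m and y of window_2 in the frame of white_holder below -0.03 m and x of window_2 in the frame of white_holder between -0.022 and 0.022 m) or (horizontal distance between white_holder and pad_3 below 0.014 m and y of window_3 in the frame of white_holder below -0.03 m and x of window_3 in the frame of white_holder between -0.022 and 0.022 m)) and ((horizontal distance between steel_holder and pad_0 below 0.014 m and y of window_0 in the frame of steel_holder below -0.03 m and x of window_0 in the frame of steel_holder between -0.022 and 0.022 m) or (horizontal distance between steel_holder and pad_1 below 0.014 m and y of window_1 in the frame of steel_holder below -0.03 m and x of window_1 in the frame of steel_holder between -0.022 and 0.022 m) or (horizontal distance between steel_holder and pad_2 below 0.014 m and y of window_2 in the frame of steel_holder below -0.03 m and x of window_2 in the frame of steel_holder between -0.022 and 0.022 m) or (horizontal distance between steel_holder and pad_3 below 0.014 m and y of window_3 in the frame of steel_holder below -0.03 m and x of window_3 in the frame of steel_holder between -0.022 and 0.022 m))), for 0.2 s.
3. the lever is back in the far right slot (RUN) (value of joint gate_fore above 0.25 rad and value of joint gate_side above 0.13 rad), for 0.2 s.
At the end, for the whole second after the job is handed in: Lever in the far right slot (gate_fore over 0.25, gate_side over 0.13); slide at rest flat on the tapped plate, within 25 mm of its centre; each holder present upright, within 14 mm of a pad centre, its thumbscrew direction passing within 22 mm of the centre of the window opposite (all of step 2 and all of step 3); the robot touches nothing.
It fails at once if the grey box is moved by more than 6 cm (distance of grey_box from where it was at the start of the episode above 0.06 m).
It fails at once if the paper tape is moved by more than 6 cm (distance of paper_tape from where it was at the start of the episode above 0.06 m).
It fails at once if the pale box is moved by more than 6 cm (distance of pale_box from where it was at the start of the episode above 0.06 m).
Of tall_black_holder, short_black_holder, white_holder, steel_holder only 3 to 4 are there at a start; the rules pass over those that are not, and their reading is None.
At some moment in a run one of filter_slide may be knocked a few centimetres aside while the robot is not near it.
It also fails if it takes over 192 s, if anything falls off the work surface, if the arm or the gripper's body presses on something with over 40 N, if the wrist force passes 120 N, or if a joint passes its speed limit or range.

## Working session

There is one attempt and no reset: what is moved stays moved. The work goes in short steps, Python scripts to look and compute and a shell command to move; the robot and the scene stay as the last step left them, time stands still between calls to the robot, and variables do not carry over. Pictures are saved under pics/ and viewed, and the job is handed in when it is done.

```bash
ls; mkdir -p pics
python3 - <<'E'
from rig import status, eyes, ctrl
import cv2, numpy as np
s=status.sense(); print(s)
print(ctrl.tip_reach)
for n in ["scene","top"]:
    im=eyes.grab_frame(n); cv2.imwrite(f"pics/{n}0.png",im[:,:,::-1])
    print(n,eyes.camera_model(n))
im=eyes.grab_frame("wrist"); cv2.imwrite("pics/wrist0.png",im[:,:,::-1])
print(eyes.camera_model("wrist"))
E
```

```text
pics
{'clock': 0.0, 'joints': array([-1.21846618e+00,  4.94182111e-01,  1.34618093e+00, -1.53202454e-05,
        1.30252579e+00, -9.54882083e-02]), 'joint_velocities': array([ 5.85514531e-04, -1.02021768e-03,  5.73587285e-04, -3.29964594e-05,
       -4.01329912e-04, -1.08694492e-03]), 'joint_efforts': array([-2.74313737e-03, -8.82169104e+01, -3.83875895e+01, -4.80459094e-04,
        1.01734686e-02,  8.68620376e-07]), 'position': array([ 0.27050285, -0.56302179,  0.25268405]), 'eef_rot': array([-3.14148377e+00,  1.29168643e-03, -1.12297383e+00]), 'contact_force': array([-0.07996669, -0.58341028,  0.75484471]), 'torque': array([ 0.01407313, -0.01798673, -0.01072075]), 'width': 0.08525851241620461}
0.022
scene {'fx': 468.4857828201784, 'fy': 468.4857828201784, 'cx': 320.3462560618621, 'cy': 235.0361064129723, 'R': array([[-0.42173711, -0.90670497,  0.00489072],
       [-0.40397375,  0.18306653, -0.8962655 ],
       [ 0.81175305, -0.37996414, -0.44349096]]), 't': array([0.20491249, 0.41610568, 0.65983538])}
top {'fx': 618.0255865315756, 'fy': 618.0255865315756, 'cx': 324.17463261270314, 'cy': 233.2207933917531, 'R': array([[-0.02267233, -0.99943418, -0.02484533],
       [-0.99625906,  0.02465926, -0.08282399],
       [ 0.0833898 ,  0.02287457, -0.99625443]]), 't': array([0.01359544, 0.57003282, 1.59599092])}
{'fx': 371.64829954431775, 'fy': 371.64829954431775, 'cx': 318.8762832980539, 'cy': 241.69504914651577, 'R': array([[ 0.43224767, -0.90175361, -0.00154215],
       [-0.86483077, -0.41503218,  0.28251732],
       [-0.25540106, -0.12078376, -0.95926096]]), 't': array([-0.62371939, -0.03749123,  0.37938329])}
```

View pics/top0.png

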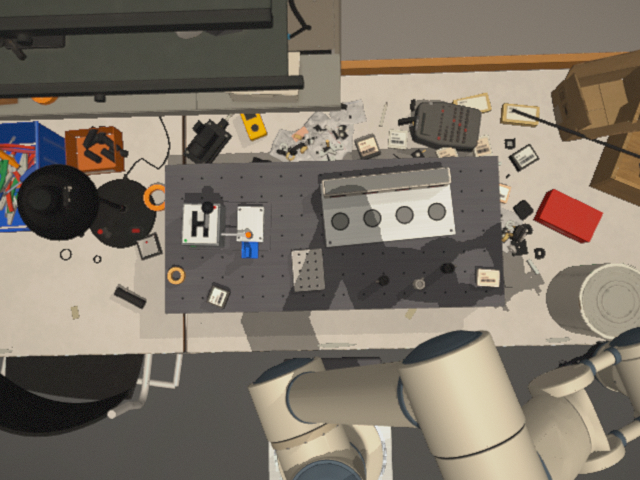

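View pics/scene0.png

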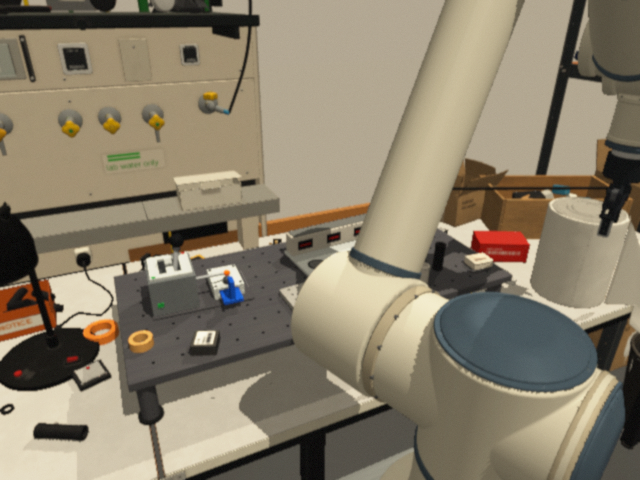

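View pics/wrist0.png

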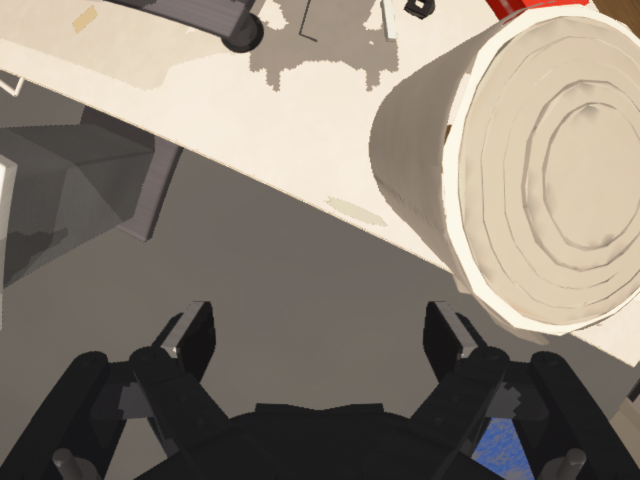

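The top view shows the gate at (200,222), slide tab at (249,249), rest plate at (308,270), the scanner pads at about (340,220) to (437,211), and holders at about (383,281), (420,284) and (447,268). I'll enlarge these.

Run:
```python
import cv2
im=cv2.imread("pics/top0.png")
for n,(x,y,w,h) in dict(unit=(165,190,160,120),stage=(315,160,160,90),hold=(360,240,150,75)).items():
    c=cv2.resize(im[y:y+h,x:x+w],(0,0),fx=5,fy=5,interpolation=cv2.INTER_CUBIC)
    if n=="hold": c=cv2.convertScaleAbs(c,alpha=1.8,beta=10)
    for i in range(0,w,20): cv2.putText(c,str(x+i),(i*5,8),0,0.35,(0,255,255)); cv2.line(c,(i*5,10),(i*5,16),(0,255,255))
    for j in range(0,h,20): cv2.putText(c,str(y+j),(0,j*5+4),0,0.35,(0,255,255))
    cv2.imwrite(f"pics/c_{n}.png",c)
```

```text
(no output)
```

View pics/c_unit.png

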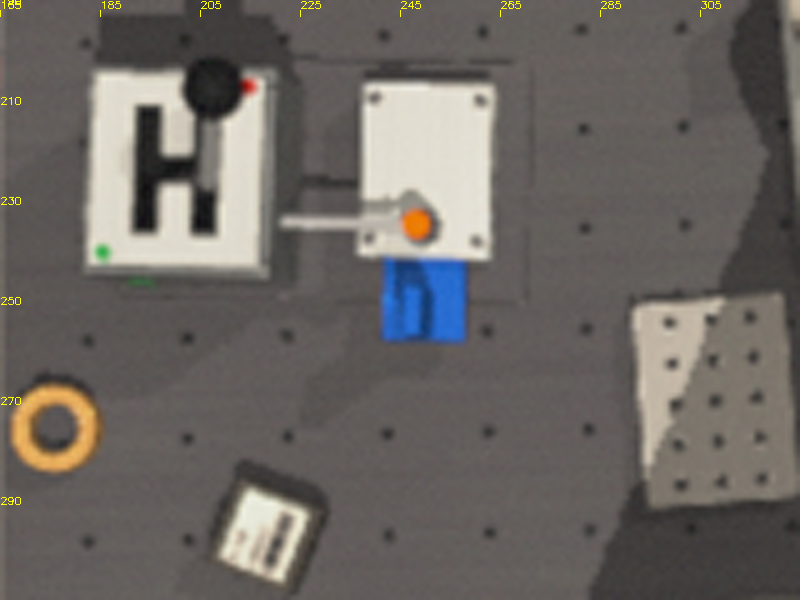

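View pics/c_stage.png

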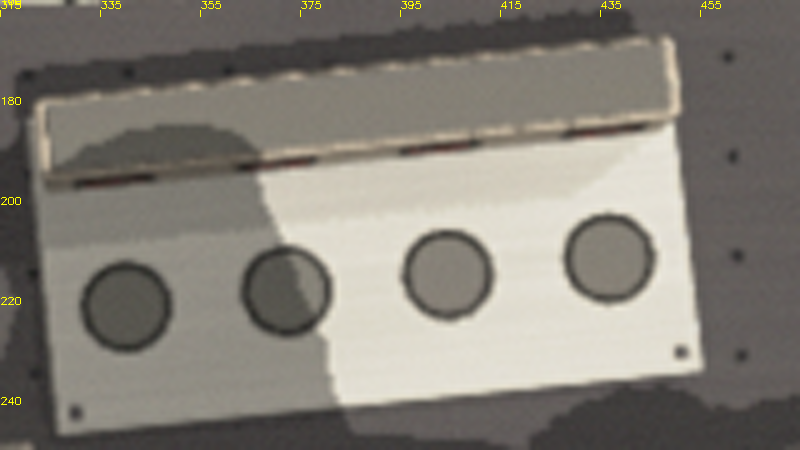

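View pics/c_hold.png

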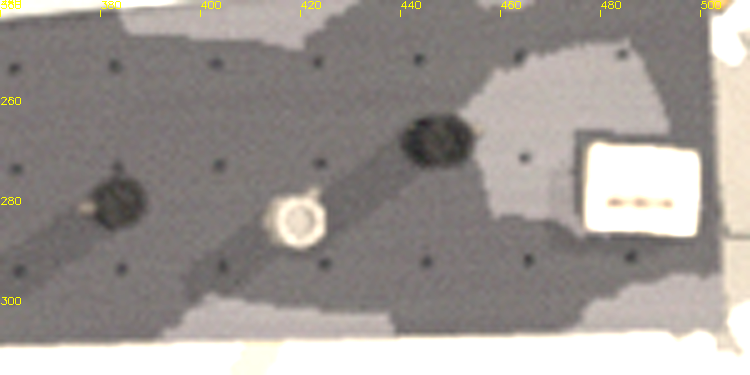

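```bash
cat > h.py <<'E'
from rig import status, eyes, ctrl
import cv2, numpy as np
TOP=None
def ray(n,u,v,cm=None):
    cm=cm or eyes.camera_model(n); R=np.array(cm["R"]);t=np.array(cm["t"])
    x=(u-cm["cx"])/cm["fx"]; y=(v-cm["cy"])/cm["fy"]
    if n=="wrist":
        r=np.hypot(x,y); k=np.sin(r)/r if r>1e-9 else 1.; d=np.array([x*k,y*k,np.cos(r)])
    else: d=np.array([x,y,1.])
    return -R.T@t, R.T@d
def pt(n,u,v,z,cm=None):
    c,d=ray(n,u,v,cm); return c+d*(z-c[2])/d[2]
def proj(n,X,cm=None):
    cm=cm or eyes.camera_model(n); p=np.array(cm["R"])@np.asarray(X,float)+np.array(cm["t"])
    if n=="wrist":
        r=np.hypot(p[0],p[1]); th=np.arctan2(r,p[2]); k=th/max(r,1e-9); return cm["cx"]+cm["fx"]*k*p[0],cm["cy"]+cm["fy"]*k*p[1]
    return cm["cx"]+cm["fx"]*p[0]/p[2],cm["cy"]+cm["fy"]*p[1]/p[2]
def rot(r):
    from scipy.spatial.transform import Rotation as Q
    return Q.from_euler('xyz',r).as_matrix()
def go(x,y,z,yaw=None):
    """tool shift in cm + turn deg to bring TCP to world pose (tool down)"""
    s=status.sense(); R=rot(s["eef_rot"]); d=R.T@(np.array([x,y,z])-s["position"])*100
    t=0
    if yaw is not None:
        t=-np.degrees(yaw-s["eef_rot"][2]); t=(t+180)%360-180
    print("shift",np.round(d,2),"turn",round(t,1), "(alt",round((t+180+180)%360-180,1),")"); return d,t
def st():
    s=status.sense(); print(round(float(s["clock"]),2),"pos",np.round(s["position"],4),"rpy",np.round(s["eef_rot"],3),"F",np.round(s["contact_force"],1),"w",round(float(s["width"]),4),"j",np.round(s["joints"],2)); return s
def snap(name,n,box=None,k=1,gain=1,marks=()):
    cm=eyes.camera_model(n); im=eyes.grab_frame(n)[:,:,::-1].copy()
    np.save(f"pics/{name}.npy",np.array([cm],dtype=object),allow_pickle=True); cv2.imwrite(f"pics/{name}_raw.png",im)
    crop(name,im,box,k,gain,marks); return cm
def crop(name,im,box=None,k=1,gain=1,marks=()):
    x,y,w,h=box or (0,0,640,480)
    c=cv2.resize(im[y:y+h,x:x+w],(0,0),fx=k,fy=k,interpolation=cv2.INTER_CUBIC)
    if gain!=1: c=cv2.convertScaleAbs(c,alpha=gain)
    for i in range(0,w,20 if k>2 else 50): cv2.putText(c,str(x+i),(int(i*k),8),0,0.35,(0,255,255)); cv2.line(c,(int(i*k),10),(int(i*k),16),(0,255,255))
    for j in range(0,h,20 if k>2 else 50): cv2.putText(c,str(y+j),(0,int(j*k)+4),0,0.35,(0,255,255))
    for u,v in marks: cv2.drawMarker(c,(int((u-x)*k),int((v-y)*k)),(255,0,255),0,9,1)
    cv2.imwrite(f"pics/{name}.png",c)
E
python3 - <<'E'
from h import *
b=.105
P=lambda u,v,z:np.round(pt("top",u,v,z),4)
print("housing",[P(u,v,b+.089)[:2] for u,v in [(183.4,204),(220,203.7),(218.2,244.8),(182,244.2)]])
print("block",[P(u,v,b+.033)[:2] for u,v in [(237.4,206.4),(264,207),(263,241.8),(236.6,241)]])
print("knob",P(207.6,207.4,.2266))
print("Hcentre",P(200.4,223.6,.194))
print("pin",P(165+417/5,190+224/5,b+.060))
print("tab top",P(165+413/5,190+290/5,b+.016+.05), [P(165+a/5,190+c/5,b+.066)[:2] for a,c in [(402,282),(422,282),(430,338),(402,338)]])
print("slide near edge", P(165+383/5,190+341/5,b+.024),P(165+466/5,190+341/5,b+.024))
print("rest",[P(165+a/5,190+c/5,b+.012)[:2] for a,c in [(632,307),(783,292),(803,494),(650,509)]])
for a,c in [(126,307),(287,291),(448,274),(609,258)]: print("pad",P(315+a/5,160+c/5,b+.008))
print("stage front corners",P(315+57/5,160+435/5,b+.008),P(315+703/5,160+370/5,b+.008))
for nme,a,c,h in [("blk L",118,203,.055),("white",298,221,.045),("blk R",438,140,.066)]:
    print(nme,P(360+a/5,240+c/5,b+h-.003))
for nme,a,c,h in [("sL",87,207,.045),("sW",315,190,.036),("sR",477,133,.055)]:
    print(nme,P(360+a/5,240+c/5,b+h))
E
```

```text
housing [array([0.6336, 0.3279]), array([0.6321, 0.2408]), array([0.5348, 0.2459]), array([0.5383, 0.3315])]
block [array([0.6319, 0.2088]), array([0.6287, 0.1434]), array([0.5433, 0.1471]), array([0.5469, 0.2117])]
knob [0.6197 0.2634 0.2266]
Hcentre [0.586  0.2877 0.194 ]
pin [0.5591 0.1787 0.165 ]
tab top [0.527  0.1801 0.171 ] [array([0.531 , 0.1853]), array([0.5308, 0.1757]), array([0.504 , 0.1723]), array([0.5043, 0.1856])]
slide near edge [0.505  0.2014 0.129 ] [0.504  0.1606 0.129 ]
rest [array([0.5194, 0.0798]), array([0.525 , 0.0051]), array([ 0.4256, -0.0025]), array([0.42  , 0.0728])]
pad [ 0.5911 -0.0424  0.113 ]
pad [ 0.5971 -0.1222  0.113 ]
pad [ 0.6035 -0.202   0.113 ]
pad [ 0.6095 -0.2816  0.113 ]
stage front corners [ 0.5284 -0.0067  0.113 ] [ 0.5528 -0.3256  0.113 ]
blk L [ 0.4422 -0.1421  0.157 ]
white [ 0.4317 -0.2285  0.147 ]
blk R [ 0.4684 -0.2931  0.168 ]
sL [ 0.4407 -0.1277  0.15  ]
sW [ 0.4464 -0.238   0.141 ]
sR [ 0.4715 -0.3131  0.16  ]
```

Run:
```python
from h import *
cm=eyes.camera_model("wrist"); s=st(); R=rot(s["eef_rot"])
print("cam in tool",R.T@(-cm["R"].T@cm["t"]-s["position"]), "axis in tool",R.T@cm["R"].T@[0,0,1])
go(.62,.2634,.34,-1.617); go(.45,0,.36,-1.617)
```

```text
0.15 pos [ 0.2705 -0.5631  0.2528] rpy [-3.141e+00  1.000e-03 -1.123e+00] F [ 0.7 -0.4  0.3] w 0.0855 j [-1.22  0.49  1.35  0.    1.3  -0.1 ]
cam in tool [-0.00048795 -0.07068671 -0.12072205] axis in tool [-7.33108629e-04  2.82620990e-01  9.59231379e-01]
shift [-59.38 -67.29  -8.65] turn 28.3 (alt -151.7 )
shift [-43.   -40.56 -10.67] turn 28.3 (alt -151.7 )
```

```bash
python3 -c "
from h import *
go(.45,-.2,.38,-1.617)"; python3 -m creep '[[[0,0,-6],10,0],[[-10,-14,-12],20,0],[[-25,-31,-12.7],28.3,0],[[-25,-31,-12.7],28.3,0],[[-25,-31,-12.7],28.3,0],[[-25,-31,-12.7],28.3,0],[[-25,-31,-12.7],28.3,0],[[-25,-31,-12.7],28.3,0],[[-25,-31,-12.7],28.3,0]]' 40
```

```text
shift [-24.97 -31.9  -12.69] turn 28.3 (alt -151.7 )
clock: 1.27
position: [0.4424, -0.2019, 0.3804]
eef_rot: [-3.142, 0.001, -1.614]
contact_force: [-0.4, -0.0, -0.7]
width: 0.0425
```

```bash
python3 -c "
from h import *
cm=snap('w1','wrist',gain=1.4); st()
for X in [(.4422,-.1421,.16),(.4317,-.2285,.15),(.4684,-.2931,.171)]: print(proj('wrist',X,cm))
snap('s1','scene')"
```

```text
1.32 pos [ 0.4419 -0.203   0.3801] rpy [ 3.141e+00  1.000e-03 -1.615e+00] F [ 0.8 -0.5 -0.9] w 0.0427 j [-0.55  0.18  1.47  0.    1.49  1.06]
(np.float64(256.1481087436275), np.float64(214.1681474348212))
(np.float64(347.10310834784167), np.float64(218.55790613325644))
(np.float64(417.8610213715125), np.float64(182.0792800584794))
```

View pics/w1.png

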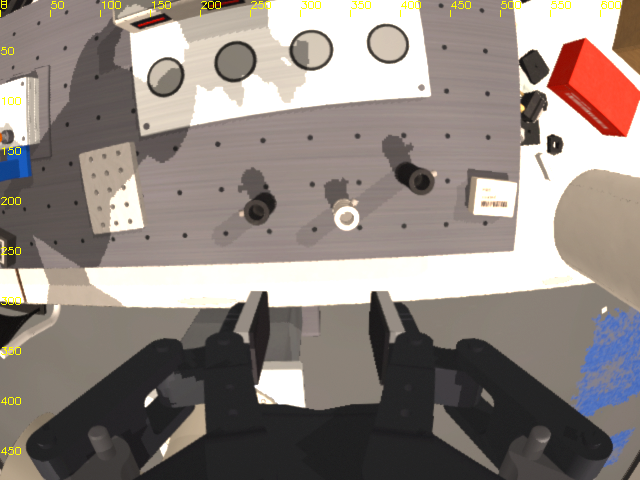

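View pics/s1.png

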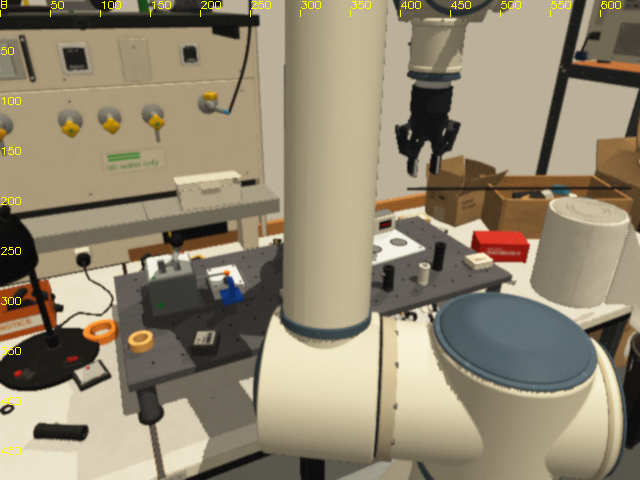

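The wrist view shows exactly three holders (short black at 257,211; white at 346,216; tall black at 421,180), within a few px of the top-camera projections. Now to the lever.

```bash
python3 -c "
from h import *
go(.62,.2634,.31,-1.617)"
```

```text
shift [-47.47 -15.7    7.02] turn 0.0 (alt -180.0 )
```

```bash
python3 -m creep '[[[-6,-2,0],0,0],[[-12,-4,0],0,0],[[-18,-6,0],0,0],[[-24,-8,0],0,0],[[-30,-10,0],0,0],[[-36,-12,0],0,0],[[-42,-14,3],0,-0.3],[[-47.5,-15.7,5],0,-0.3],[[-47.5,-15.7,7],0,-0.3],[[-47.5,-15.7,7],0,-0.3]]'; python3 -c "
from h import *
cm=snap('w2','wrist'); st(); print(proj('wrist',(.6197,.2634,.2266),cm)); snap('s2','scene',(100,150,200,150),4)
go(.6197,.2634,.2296,-1.617)"
```

```text
clock: 2.62
position: [0.6198, 0.2629, 0.3077]
eef_rot: [3.137, -0.001, -1.616]
contact_force: [-1.2, -0.7, 0.7]
width: 0.0555
2.67 pos [0.6202 0.2624 0.3095] rpy [ 3.139 -0.    -1.617] F [ 0.6 -0.1  0.8] w 0.0558 j [0.31 0.52 1.13 0.   1.49 1.93]
(np.float64(318.032145586847), np.float64(259.6384163781005))
shift [-0.1   0.07  8.11] turn -0.0 (alt 180.0 )
```

View pics/w2.png

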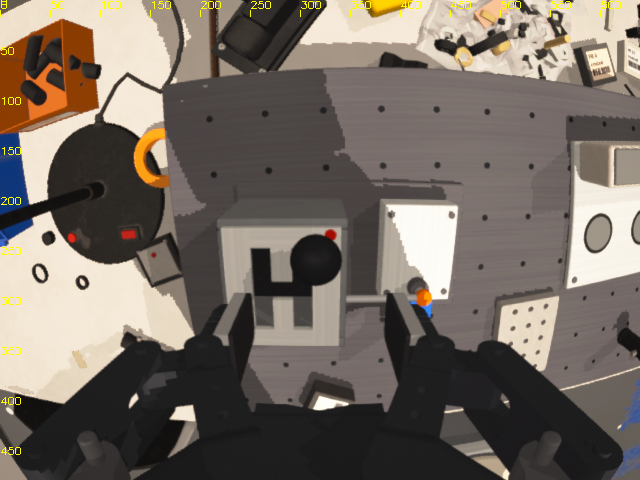

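View pics/s2.png

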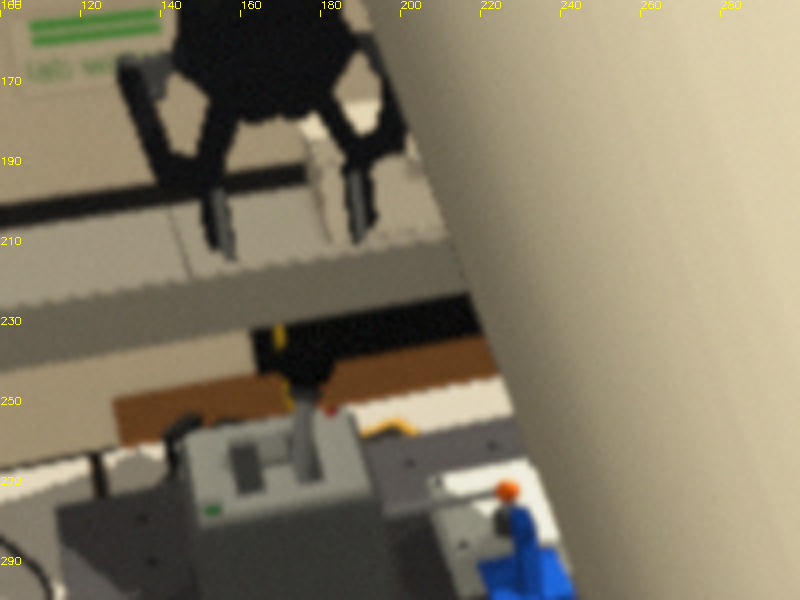

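Knob is at (316,260), 2 px from predicted, centred between the fingers. Descend and grip.

```bash
python3 -m creep '[[[-0.2,0.1,3],0,-0.3],[[-0.2,0.1,6],0,-0.3],[[-0.2,0.1,8.3],0,-0.3],[[-0.2,0.1,8.3],0,-0.3],[[-0.2,0.1,8.3],0,0.2],[[-0.2,0.1,8.3],0,1],[[-0.2,0.1,8.3],0,1],[[-0.2,0.1,8.3],0,1],[[-0.2,0.1,8.3],0,1]]' 25; python3 -c "
from h import *
snap('w3','wrist'); st()"
```

```text
clock: 3.85
position: [0.6206, 0.2643, 0.2297]
eef_rot: [-3.139, 0.001, -1.618]
contact_force: [2.5, -1.1, 7.8]
width: 0.0286
3.9 pos [0.6206 0.2644 0.2296] rpy [-3.139e+00  1.000e-03 -1.618e+00] F [ 1.4 -2.9  6.7] w 0.0284 j [0.31 0.58 1.24 0.   1.31 1.93]
```

View pics/w3.png

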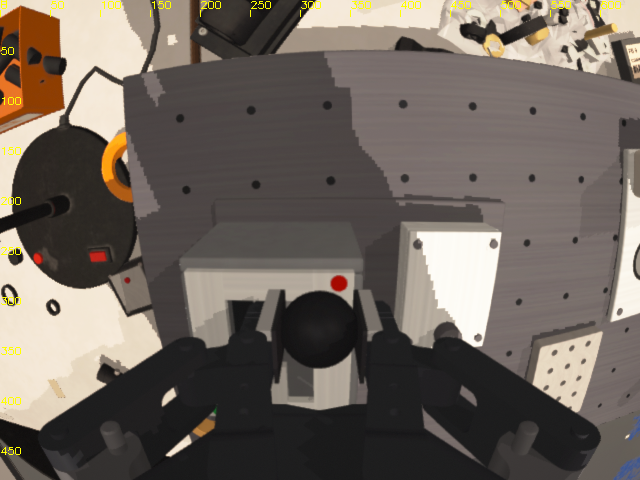

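```bash
python3 -m creep '[[[0,0.6,-0.2],0,1],[[0,1.2,-0.34],0,1],[[0,1.8,-0.45],0,1],[[0,2.4,-0.54],0,1],[[0,3.0,-0.59],0,1],[[0,3.65,-0.61],0,1],[[0,3.65,-0.61],0,1],[[0,3.65,-0.61],0,1]]'; python3 -c "
from h import *
snap('w4','wrist',(150,200,320,220),2.4); st()"
```

```text
clock: 4.9
position: [0.5841, 0.2661, 0.2358]
eef_rot: [-3.139, 0.001, -1.618]
contact_force: [0.0, -0.6, 2.0]
width: 0.0283
4.95 pos [0.5842 0.2661 0.2358] rpy [-3.139e+00  1.000e-03 -1.618e+00] F [-0.  -0.8  3.4] w 0.0283 j [0.33 0.53 1.33 0.   1.28 1.95]
```

View pics/w4.png

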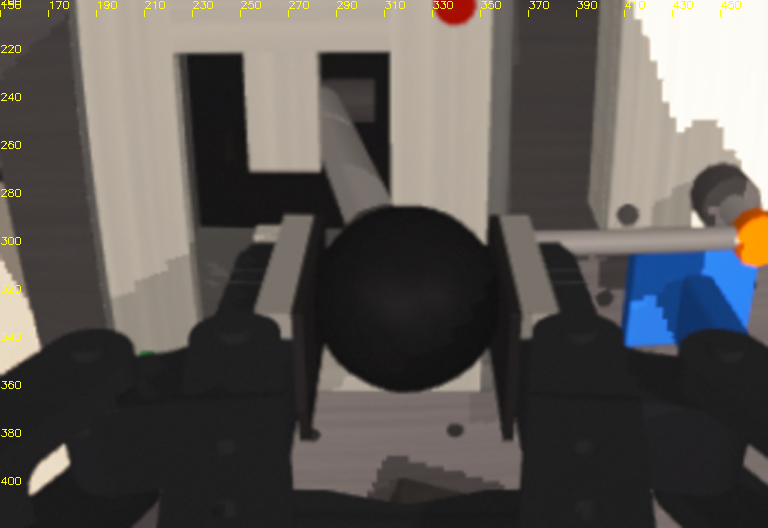

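```bash
python3 -m creep '[[[-0.6,0,-0.1],0,1],[[-1.13,0,-0.17],0,1],[[-1.7,0,-0.21],0,1],[[-2.28,0,-0.23],0,1],[[-2.85,0,-0.21],0,1],[[-3.43,0,-0.17],0,1],[[-4,0,-0.1],0,1],[[-4.57,0,0],0,1],[[-4.57,0,0],0,1],[[-4.57,0,0],0,1]]'; python3 -c "
from h import *
snap('w5','wrist',(150,200,320,220),2.4); st()"
```

```text
clock: 6.2
position: [0.5862, 0.312, 0.2357]
eef_rot: [-3.139, 0.002, -1.618]
contact_force: [0.2, -0.0, 0.3]
width: 0.0284
6.25 pos [0.5862 0.3119 0.2357] rpy [-3.139e+00  2.000e-03 -1.618e+00] F [-0.2 -0.8 -0.8] w 0.0281 j [0.4  0.56 1.27 0.   1.31 2.02]
```

View pics/w5.png

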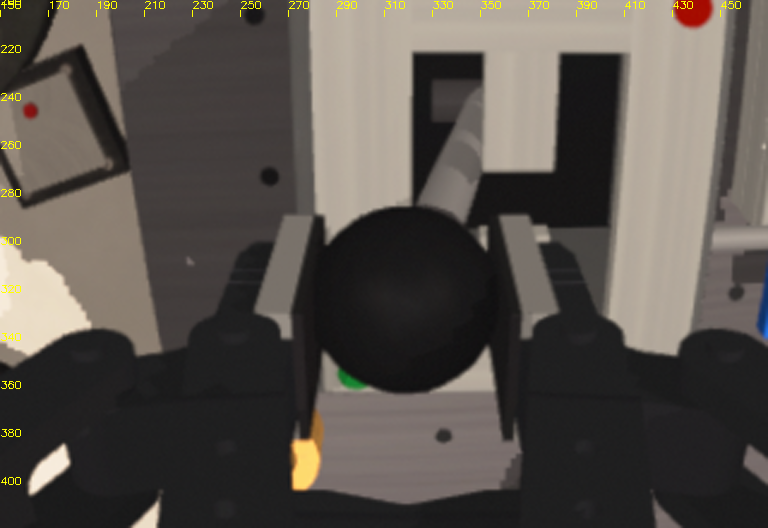

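```bash
python3 -m creep '[[[0,0.6,0.02],0,1],[[0,1.24,0.07],0,1],[[0,1.85,0.15],0,1],[[0,2.46,0.27],0,1],[[0,3.05,0.42],0,1],[[0,3.65,0.6],0,1],[[0,3.75,0.62],0,1],[[0,3.75,0.62],0,1],[[0,3.75,0.62],0,1],[[0,3.75,0.62],0,1]]'; python3 -c "
from h import *
snap('w6','wrist',(150,200,320,220),2.4); st(); snap('s6','scene',(100,150,200,150),4)"
```

```text
clock: 7.5
position: [0.5488, 0.3136, 0.2294]
eef_rot: [-3.139, 0.002, -1.618]
contact_force: [-0.9, 1.4, 1.8]
width: 0.0284
7.55 pos [0.5488 0.3137 0.2294] rpy [-3.139e+00  2.000e-03 -1.618e+00] F [0.  0.1 1.1] w 0.0282 j [0.42 0.52 1.36 0.   1.26 2.04]
```

View pics/w6.png

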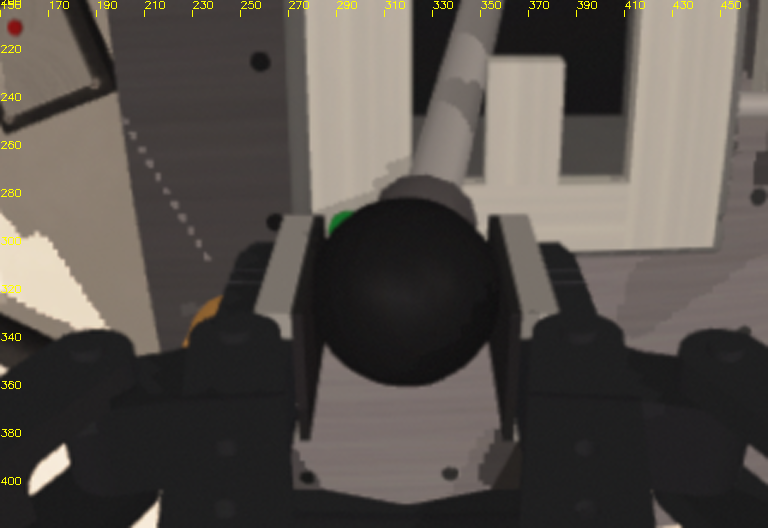

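View pics/s6.png

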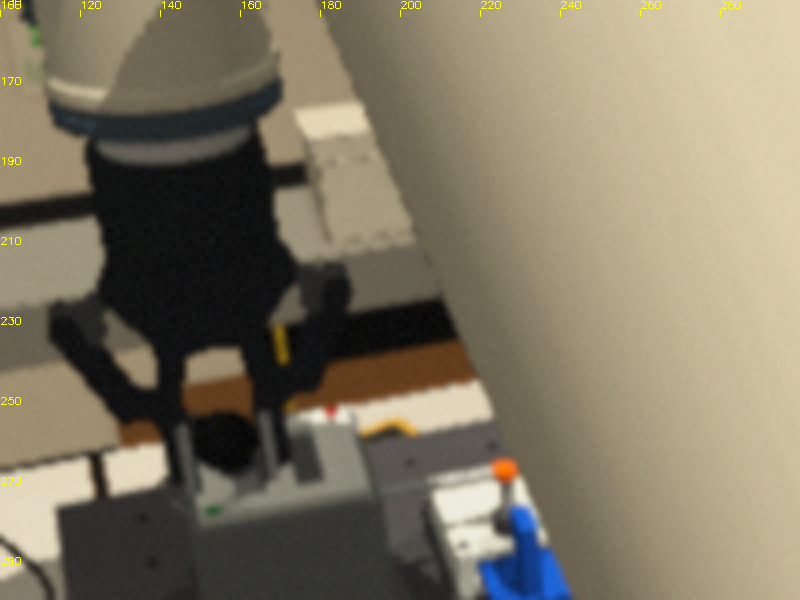

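Pin cap rose (scene 225,267 vs 226,272). A little more pull to make sure the lever is at the gate end, then release and rise.

```bash
python3 -m creep '[[[0,0.25,0.05],0,1],[[0,0.4,0.1],0,1],[[0,0.4,0.1],0,1]]'; python3 -m creep '[[[0,0,0],0,-0.3],[[0,0,0],0,-0.3],[[0,0,0],0,-0.3],[[0,0,-3],0,-0.3],[[0,0,-6],0,-0.3],[[0,0,-9],0,-0.3],[[0,0,-9],0,0]]';  python3 -c "
from h import *
cm=snap('w7','wrist'); st(); 
for X in [(.548,.3137,.2266)]: print(proj('wrist',X,cm))
go(.5175,.1802,.27,-1.617)
go(.5175,.1802,.157,-1.617)"
```

```text
clock: 7.98
position: [0.545, 0.3138, 0.2283]
eef_rot: [-3.139, 0.002, -1.618]
contact_force: [4.9, 0.0, -3.6]
width: 0.028
clock: 8.85
position: [0.5455, 0.3141, 0.3207]
eef_rot: [-3.135, 0.004, -1.618]
contact_force: [0.1, -0.2, -0.8]
width: 0.0429
8.9 pos [0.5449 0.3138 0.319 ] rpy [-3.137e+00  2.000e-03 -1.618e+00] F [-0.2  0.1 -0.1] w 0.0426 j [0.43 0.44 1.25 0.   1.45 2.05]
(np.float64(319.92133941070136), np.float64(250.12067121138384))
shift [13.48  2.14  4.86] turn -0.0 (alt 180.0 )
shift [13.51  2.19 16.16] turn -0.0 (alt 180.0 )
```

View pics/w7.png

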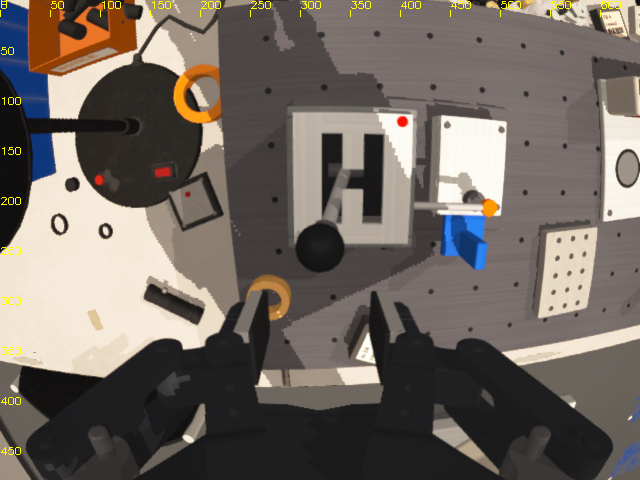

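Knob rests at (319,248), matching the LOAD prediction (320,250). Next, the slide tab.

```bash
python3 -m creep '[[[4.5,0.7,0],0,0],[[9,1.4,1],0,0],[[13.5,2.1,3],0,0],[[13.5,2.1,4.9],0,0],[[13.5,2.1,4.9],0,0],[[13.5,2.1,4.9],0,0]]';  python3 -c "
from h import *
cm=snap('w8','wrist',(220,150,200,150),4); st(); 
for X in [(.5295,.1845,.171),(.5295,.1745,.171),(.5055,.1856,.171),(.5055,.1756,.171)]: print(np.round(proj('wrist',X,cm),1))
"
```

```text
clock: 9.65
position: [0.518, 0.1804, 0.2698]
eef_rot: [-3.137, 0.002, -1.617]
contact_force: [0.3, 0.2, -0.5]
width: 0.0425
9.7 pos [0.5182 0.1805 0.27  ] rpy [-3.137e+00  3.000e-03 -1.617e+00] F [ 0.1 -0.1 -0.7] w 0.0425 j [0.23 0.37 1.52 0.   1.25 1.84]
[311.8 233.8]
[328.1 233.1]
[312.1 270.6]
[327.9 269.9]
```

View pics/w8.png

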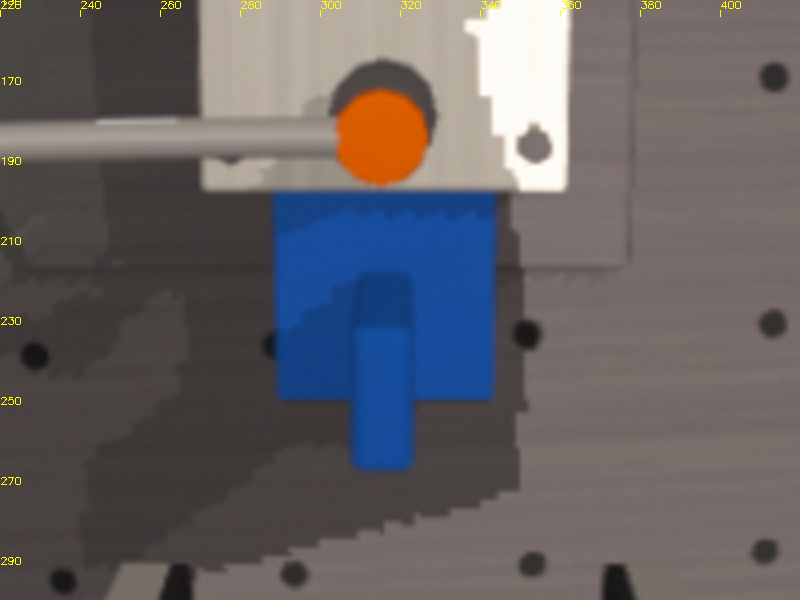

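```bash
python3 -m creep '[[[-0.2,0,4],0,0],[[-0.2,0,8],0,0],[[-0.2,0,11.2],0,0],[[-0.2,0,11.2],0,0],[[-0.2,0,11.2],0,0.5],[[-0.2,0,11.2],0,1],[[-0.2,0,11.2],0,1],[[-0.2,0,11.2],0,1],[[-0.2,0,11.2],0,1],[[-0.2,0,11.2],0,1]]' 50;  python3 -c "
from h import *
cm=snap('w9','wrist',(220,200,200,150),4); st(); 
"
```

```text
clock: 10.95
position: [0.5196, 0.1831, 0.1597]
eef_rot: [-3.134, 0.003, -1.617]
contact_force: [-1.2, 1.0, 7.1]
width: 0.0091
11.0 pos [0.5196 0.183  0.1596] rpy [-3.134e+00  3.000e-03 -1.617e+00] F [-0.5  1.   8.3] w 0.0094 j [0.23 0.5  1.64 0.   0.99 1.85]
```

View pics/w9.png

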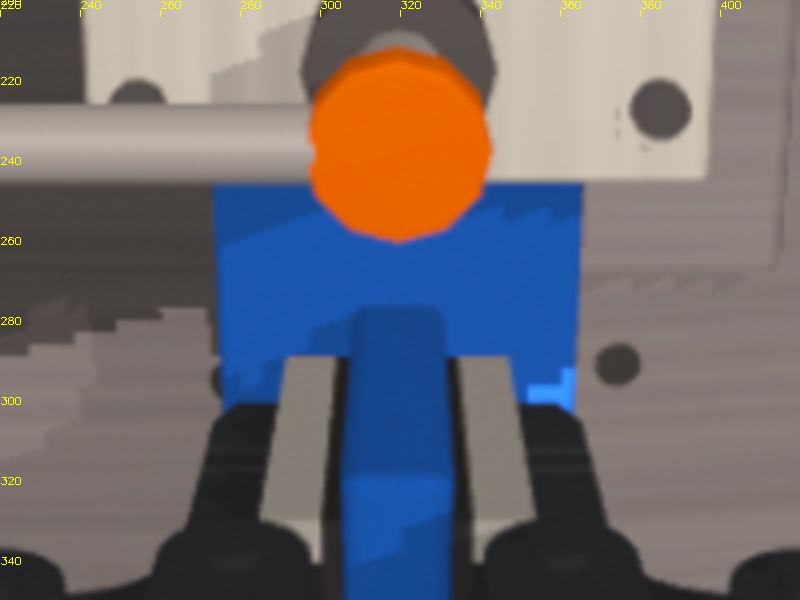

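Tab gripped (9.2 mm), aligned with the channel. Now drawing straight out, in tool +y.

```bash
python3 -m creep '[[[0,0,-0.1],0,1],[[0,0.7,-0.1],0,1],[[0,1.4,-0.1],0,1],[[0,2.1,-0.1],0,1],[[0,2.1,-0.1],0,1]]';  python3 -c "
from h import *
cm=snap('w10','wrist',(220,200,200,150),4); st(); 
"
```

```text
clock: 11.62
position: [0.498, 0.1841, 0.1605]
eef_rot: [-3.134, 0.003, -1.617]
contact_force: [0.4, -0.5, -1.1]
width: 0.0094
11.68 pos [0.4984 0.1841 0.1605] rpy [-3.134e+00  3.000e-03 -1.617e+00] F [-0.3 -0.1  0.4] w 0.0094 j [0.24 0.48 1.69 0.   0.97 1.86]
```

View pics/w10.png

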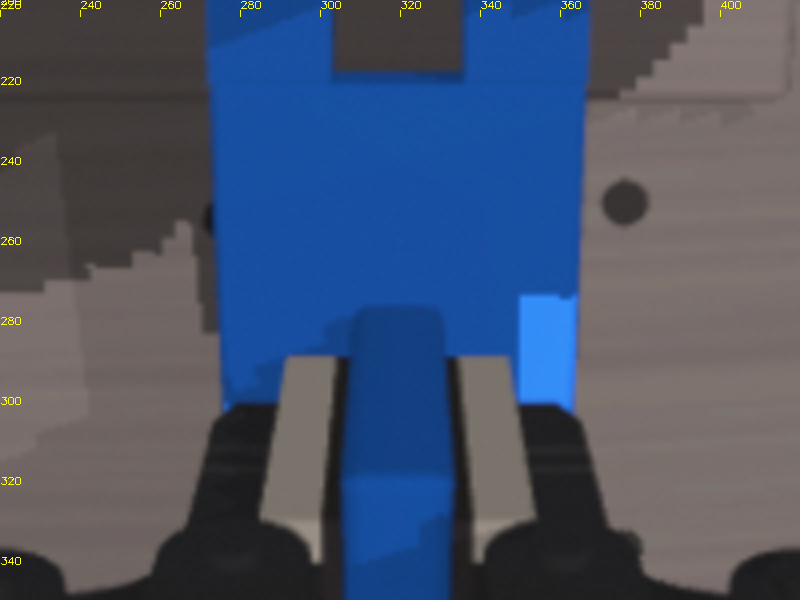

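```bash
python3 -m creep '[[[0,0.9,0],0,1],[[0,1.8,0],0,1],[[0,2.7,0],0,1],[[0,3.6,0],0,1],[[0,4.5,0],0,1],[[0,5.4,0],0,1],[[0,5.8,0],0,1],[[0,5.8,0],0,1],[[0,5.8,-2],0,1],[[0,5.8,-4],0,1],[[0,5.8,-6],0,1],[[0,5.8,-6],0,1]]';  python3 -c "
from h import *
cm=snap('w11','wrist'); st(); 
z=.1605-.004-.001+.002
go(.4356,.0361,.2,-1.498);go(.4356,.0361,.156,-1.498)
"
```

```text
clock: 13.18
position: [0.441, 0.1867, 0.2212]
eef_rot: [-3.131, 0.004, -1.617]
contact_force: [-0.6, -1.0, -1.2]
width: 0.0097
13.22 pos [0.4405 0.1866 0.2203] rpy [-3.133  0.004 -1.617] F [-0.1 -0.9 -0.3] w 0.0092 j [0.28 0.33 1.75 0.   1.06 1.89]
shift [15.07 -0.19  1.97] turn -6.8 (alt 173.2 )
shift [15.08 -0.15  6.37] turn -6.8 (alt 173.2 )
```

View pics/w11.png

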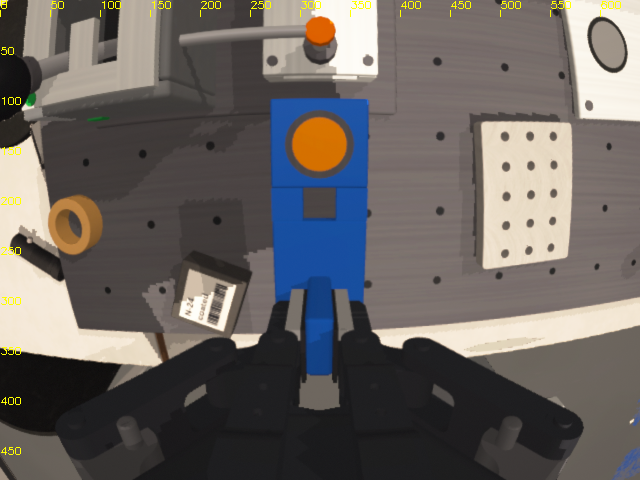

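```bash
python3 -m creep '[[[4,0,0],-2,1],[[8,0,0],-4,1],[[12,0,0],-6,1],[[15.1,-0.2,0],-6.8,1],[[15.1,-0.2,1.5],-6.8,1],[[15.1,-0.2,3],-6.8,1],[[15.1,-0.2,4],-6.8,1],[[15.1,-0.2,4],-6.8,1],[[15.1,-0.2,4],-6.8,1]]';  python3 -c "
from h import *
cm=snap('w12','wrist',(200,30,240,180),3.3); st(); 
c=np.array([.4725,.0388]);y=.073;u=np.array([np.cos(y),np.sin(y)]);v=np.array([-u[1],u[0]])
for a,b in [(50,37.5),(50,-37.5),(-50,37.5),(-50,-37.5)]: print(np.round(proj('wrist',[*(c+u*a/1e3+v*b/1e3),.117],cm),1))
snap('t12','top',(270,230,80,80),8)
"
```

```text
clock: 14.35
position: [0.436, 0.0359, 0.1799]
eef_rot: [-3.132, 0.003, -1.498]
contact_force: [-0.3, -0.2, 0.5]
width: 0.0094
14.4 pos [0.4361 0.0359 0.18  ] rpy [-3.132e+00  3.000e-03 -1.498e+00] F [-0.8  0.  -1. ] w 0.0095 j [-0.06  0.34  1.89  0.    0.91  1.44]
[243.  106.1]
[395.1 106. ]
[250.8 295.1]
[387.6 295.1]
```

View pics/w12.png

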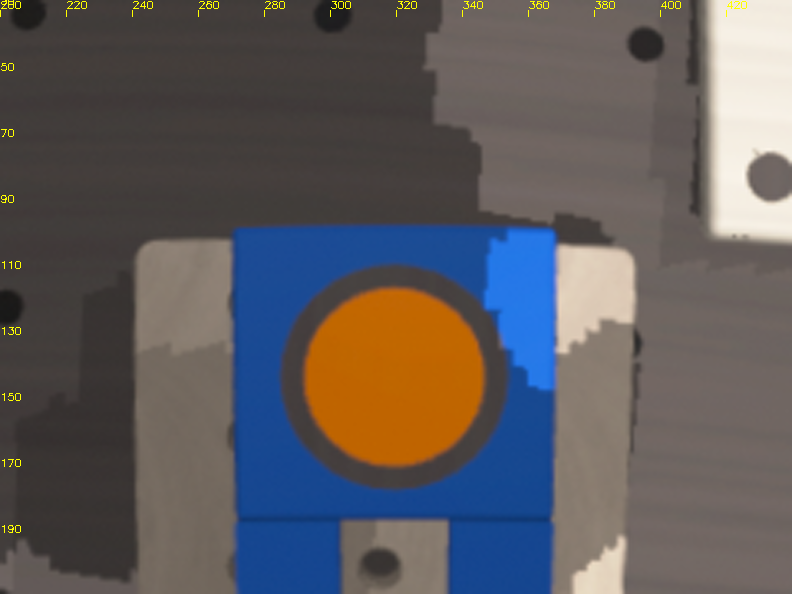

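View pics/t12.png

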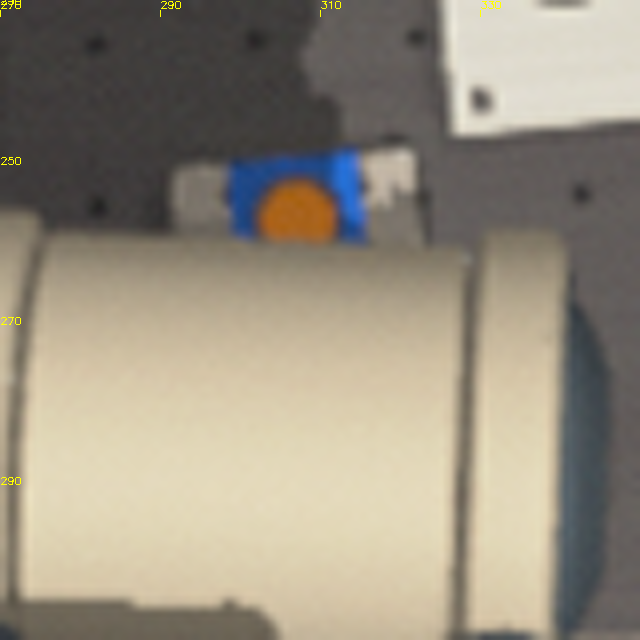

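```bash
python3 -m creep '[[[-0.15,-0.1,1],0,1],[[-0.15,-0.1,1.8],0,1],[[-0.15,-0.1,2.1],0,1],[[-0.15,-0.1,2.2],0,1],[[-0.15,-0.1,2.2],0,1]]'; python3 -m creep '[[[0,0,0.1],0,1],[[0,0,0.15],0,1],[[0,0,0.2],0,1],[[0,0,0.25],0,1],[[0,0,0.25],0,1]]'
```

```text
clock: 15.08
position: [0.4373, 0.0375, 0.1581]
eef_rot: [-3.132, 0.003, -1.498]
contact_force: [-0.3, -0.7, -0.7]
width: 0.0096
clock: 15.7
position: [0.4374, 0.0375, 0.1562]
eef_rot: [-3.131, 0.003, -1.498]
contact_force: [-3.8, -0.1, 16.6]
width: 0.0093
```

Contact with the plate at z≈0.156, as expected. Release slowly and rise.

```bash
python3 -m creep '[[[0,0,-0.05],0,0.6],[[0,0,-0.05],0,0.2],[[0,0,-0.05],0,0],[[0,0,-0.05],0,0],[[0,0,-3],0,0],[[0,0,-7],0,0],[[0,0,-11],0,0],[[0,0,-14],0,0],[[0,0,-14],0,0],[[0,0,-14],0,0]]';python3 -c "
from h import *
cm=snap('w13','wrist'); st(); 
snap('s13','scene')
go(.4422,-.1421,.30,.105)
"
```

```text
clock: 16.95
position: [0.4356, 0.0371, 0.2956]
eef_rot: [-3.132, 0.003, -1.498]
contact_force: [0.2, 0.1, 0.7]
width: 0.0426
17.0 pos [0.4355 0.0371 0.2953] rpy [-3.133e+00  3.000e-03 -1.498e+00] F [-0.3  0.2  0.4] w 0.0427 j [-0.05  0.18  1.72  0.    1.23  1.44]
shift [17.92  0.63 -0.53] turn -91.8 (alt 88.2 )
```

View pics/w13.png

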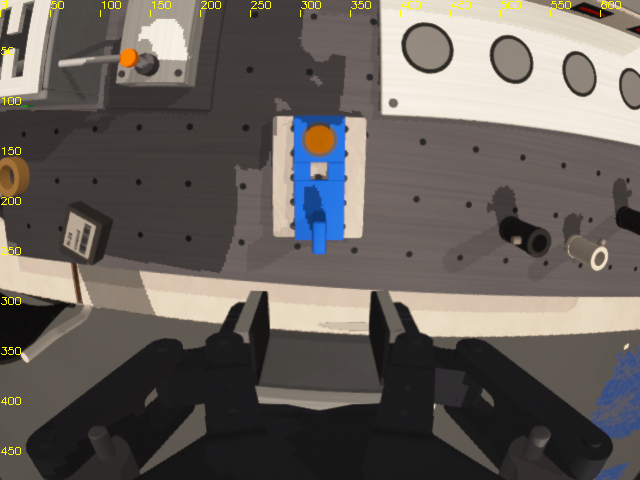

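```bash
python3 -m creep '[[[4,0,0],-10,0],[[8,0,0],-20,0],[[12,0.3,0],-30,0],[[16,0.6,0],-40,0],[[17.9,0.6,0],-50,0],[[17.9,0.6,0],-60,0],[[17.9,0.6,0],-70,0],[[17.9,0.6,0],-80,0],[[17.9,0.6,0],-90,0],[[17.9,0.6,0],-92,0],[[17.9,0.6,0],-92,0],[[17.9,0.6,0],-92,0]]';python3 -c "
from h import *
cm=snap('w14','wrist',(220,170,200,150),4); st(); 
print(proj('wrist',(.4422,-.1421,.16),cm),proj('wrist',(.4422,-.1421,.105),cm))
"
```

```text
clock: 18.55
position: [0.4425, -0.1418, 0.2945]
eef_rot: [-3.139, -0.009, 0.105]
contact_force: [0.3, 0.1, 0.5]
width: 0.0425
18.6 pos [ 0.4425 -0.1418  0.2946] rpy [-3.139 -0.009  0.106] F [ 0.3 -0.  -0.3] w 0.0425 j [-0.44  0.22  1.67  0.01  1.25 -0.55]
(np.float64(318.78191383055275), np.float64(238.32623270107638)) (np.float64(318.2753051369717), np.float64(220.9585709493886))
```

View pics/w14.png

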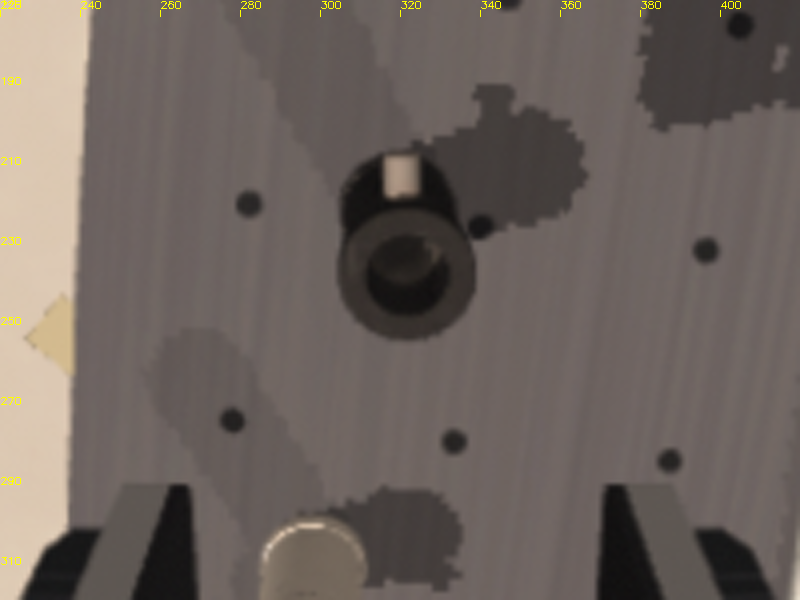

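```bash
python3 -c "
from h import *
go(.444,-.142,.138)"
```

```text
shift [1.000e-02 7.000e-02 1.566e+01] turn 0 (alt -180 )
```

```bash
python3 -m creep '[[[0.1,0,5],0,0],[[0.1,0,10],0,0],[[0.1,0,14],0,0],[[0.1,0,15.6],0,0],[[0.1,0,15.6],0,0],[[0.1,0,15.6],0,0.3],[[0.1,0,15.6],0,1],[[0.1,0,15.6],0,1],[[0.1,0,15.6],0,1],[[0.1,0,15.6],0,1]]' 30;python3 -c "
from h import *
cm=snap('w15','wrist',(220,170,200,200),3); st(); 
"
```

```text
clock: 19.85
position: [0.4454, -0.1415, 0.1395]
eef_rot: [-3.14, -0.01, 0.106]
contact_force: [-1.4, 1.0, 8.1]
width: 0.0241
19.9 pos [ 0.4454 -0.1414  0.1395] rpy [-3.14  -0.01   0.106] F [-0.5  0.4  9.1] w 0.024 j [-0.44  0.44  1.86  0.01  0.83 -0.55]
```

View pics/w15.png

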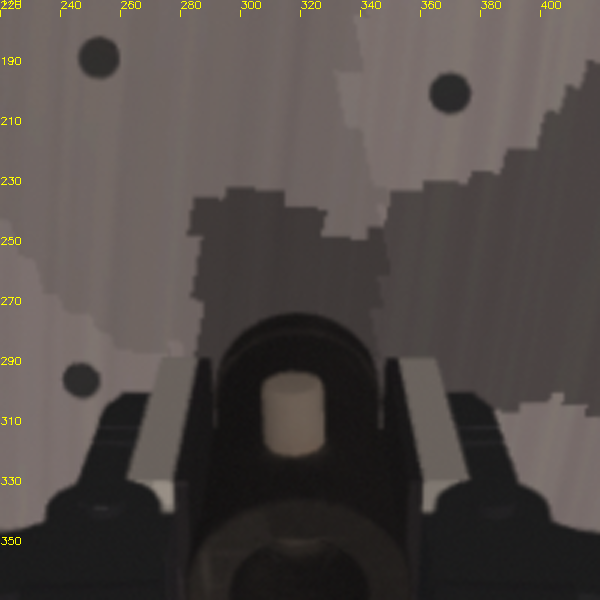

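```bash
python3 -m creep '[[[0,0,-2],0,1],[[0,0,-5],0,1],[[0,0,-9],0,1],[[0,0,-11],0,1],[[0,0,-11],0,1]]' 40; python3 -c "
from h import *
st();go(.5891,-.0427,.25,-1.544)"
```

```text
clock: 20.52
position: [0.4448, -0.142, 0.251]
eef_rot: [3.141, -0.013, 0.106]
contact_force: [-0.8, -0.1, -0.9]
width: 0.0238
20.52 pos [ 0.4448 -0.142   0.251 ] rpy [ 3.141 -0.013  0.106] F [-0.8 -0.1 -0.9] w 0.0238 j [-0.44  0.27  1.73  0.01  1.13 -0.55]
shift [15.39 -8.36  0.3 ] turn 94.5 (alt -85.5 )
```

```bash
python3 -m creep '[[[3,-1.6,0],10,1],[[6,-3.2,0],20,1],[[9,-4.8,0],30,1],[[12,-6.4,0],40,1],[[15,-8,0],50,1],[[15.4,-8.4,0.2],60,1],[[15.4,-8.4,0.2],70,1],[[15.4,-8.4,0.2],80,1],[[15.4,-8.4,0.2],90,1],[[15.4,-8.4,0.2],94.5,1],[[15.4,-8.4,0.2],94.5,1],[[15.4,-8.4,0.2],94.5,1]]' 40; python3 -c "
from h import *
cm=snap('w16','wrist',(140,100,360,270),2.2); st();go(.5891,-.0427,.149,-1.544)
for p in [(.5911,-.0424),(.5971,-.1222)]: print(proj('wrist',[*p,.113],cm))
"
```

```text
clock: 22.02
position: [0.5889, -0.0422, 0.2504]
eef_rot: [-3.129, 0.001, -1.542]
contact_force: [-0.3, 0.0, -0.8]
width: 0.024
22.07 pos [ 0.589  -0.0422  0.2505] rpy [-3.129e+00  1.000e-03 -1.542e+00] F [ 0.5 -0.  -1.1] w 0.024 j [-0.17  0.44  1.45  0.    1.24  1.37]
shift [ 0.06  0.12 10.15] turn 0.1 (alt -179.9 )
(np.float64(319.68705688084304), np.float64(233.65733939163096))
(np.float64(427.96716561365173), np.float64(229.02451994377262))
```

View pics/w16.png

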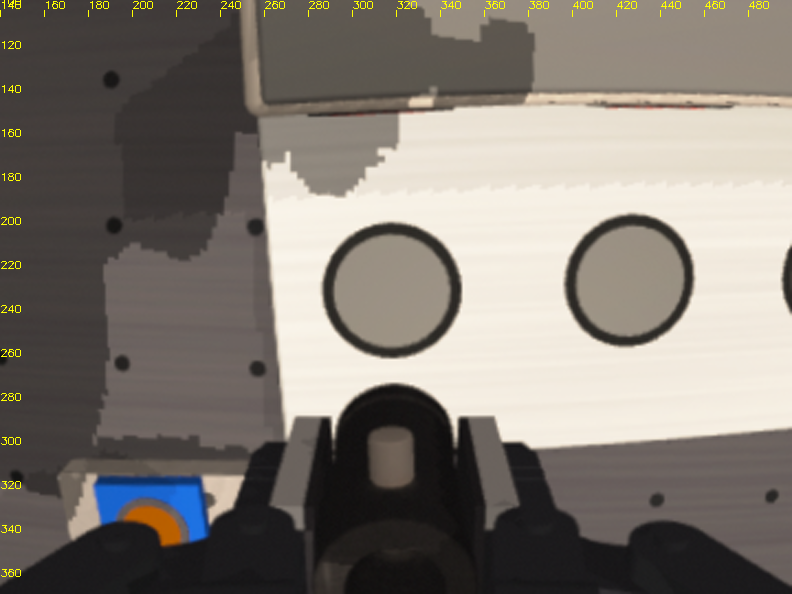

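```bash
python3 -m creep '[[[0,0.03,3],0,1],[[0,0.06,6],0,1],[[0,0.1,9],0,1],[[0,0.12,10],0,1],[[0,0.12,10.15],0,1],[[0,0.12,10.15],0,1]]' 40; python3 -m creep '[[[0,0,0.1],0,1],[[0,0,0.15],0,1],[[0,0,0.2],0,1],[[0,0,0.2],0,1]]'; python3 -c "
from h import *
cm=snap('w17','wrist',(140,100,360,270),2.2); st()
"
```

```text
clock: 22.82
position: [0.5896, -0.0422, 0.15]
eef_rot: [-3.128, 0.001, -1.542]
contact_force: [-0.5, 0.2, 0.5]
width: 0.0241
clock: 23.32
position: [0.5896, -0.0422, 0.148]
eef_rot: [-3.128, 0.001, -1.542]
contact_force: [0.1, -0.2, -0.4]
width: 0.0243
23.38 pos [ 0.5896 -0.0422  0.148 ] rpy [-3.128e+00  1.000e-03 -1.542e+00] F [ 0.1  0.1 -0.4] w 0.0242 j [-0.17  0.56  1.56  0.    1.01  1.37]
```

View pics/w17.png

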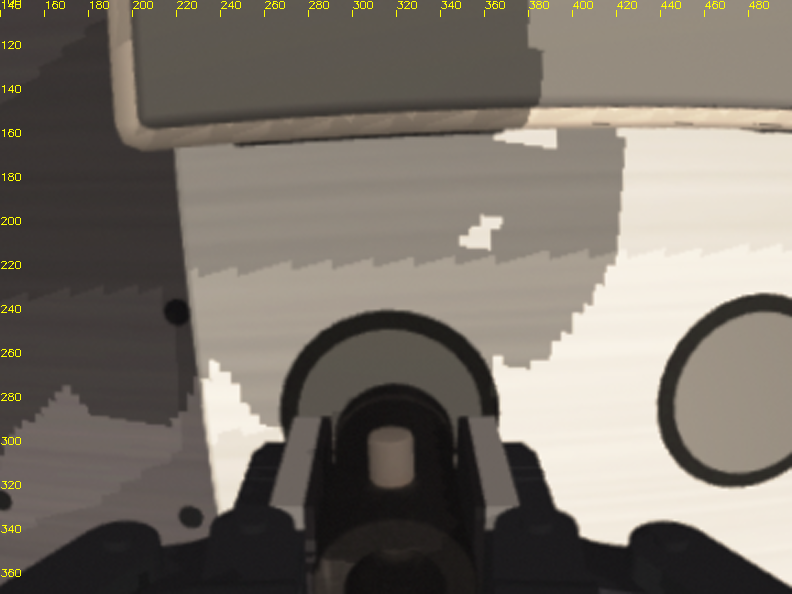

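```bash
python3 -m creep '[[[0,0,0.05],0,1],[[0,0,0.1],0,1],[[0,0,0.15],0,1],[[0,0,0.2],0,1],[[0,0,0.2],0,1]]'
```

```text
clock: 24.0
position: [0.5899, -0.0423, 0.1474]
eef_rot: [-3.126, 0.0, -1.542]
contact_force: [-6.4, 0.5, 23.8]
width: 0.0239
```

Contact at 0.1474. Release, rise and check.

```bash
python3 -m creep '[[[0,0,0],0,0.6],[[0,0,0],0,0.2],[[0,0,0],0,0],[[0,0,0],0,0],[[0,0,-3],0,0],[[0,0,-7],0,0],[[0,0,-11],0,0],[[0,0,-14],0,0],[[0,0,-14],0,0],[[0,0,-14],0,0]]';python3 -c "
from h import *
cm=snap('w18','wrist',(140,100,360,270),2.2); st(); 
go(.433,-.2285,.29,np.radians(-123))
for X in [(.5891,-.0427,.168),(.5911,-.0424,.113)]: print(proj('wrist',X,cm))
"
```

```text
clock: 25.25
position: [0.5874, -0.0423, 0.2866]
eef_rot: [-3.127, 0.001, -1.542]
contact_force: [-0.6, -0.0, 0.5]
width: 0.0427
25.3 pos [ 0.5873 -0.0423  0.2863] rpy [-3.128e+00  1.000e-03 -1.542e+00] F [ 0.5  0.3 -0.1] w 0.0429 j [-0.18  0.41  1.4   0.    1.32  1.37]
shift [18.17 15.96 -0.6 ] turn 34.7 (alt -145.3 )
(np.float64(319.93776924483933), np.float64(241.71813689413761))
(np.float64(319.52457806548995), np.float64(221.14423716924404))
```

View pics/w18.png

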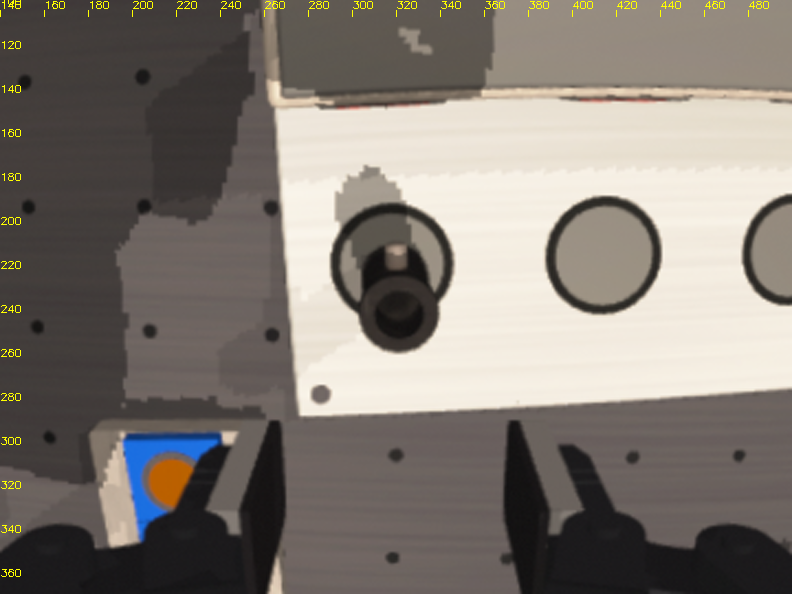

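Short holder stands on pad_0 (ring 321,241; pad 318,219), screw to the window. Next: the white holder.

```bash
python3 -m creep '[[[4,3.5,0],8,0],[[8,7,0],16,0],[[12,10.5,0],24,0],[[16,14,0],32,0],[[18.1,15.9,0],34.7,0],[[18.1,15.9,0],34.7,0],[[18.1,15.9,0],34.7,0]]';python3 -c "
from h import *
cm=snap('w19','wrist',(220,170,200,150),4); st(); 
print(proj('wrist',(.4317,-.2285,.15),cm),proj('wrist',(.4317,-.2285,.105),cm))
"
```

```text
clock: 26.18
position: [0.4336, -0.2275, 0.2834]
eef_rot: [-3.132, 0.009, -2.147]
contact_force: [0.8, -0.4, -0.4]
width: 0.0427
26.23 pos [ 0.4339 -0.2273  0.2835] rpy [-3.132  0.009 -2.146] F [-0.7 -0.2 -0.1] w 0.0428 j [-0.61  0.27  1.63  0.01  1.23  1.53]
(np.float64(322.36395019188706), np.float64(239.2309691976301)) (np.float64(322.34305473275884), np.float64(224.7121715088628))
```

View pics/w19.png

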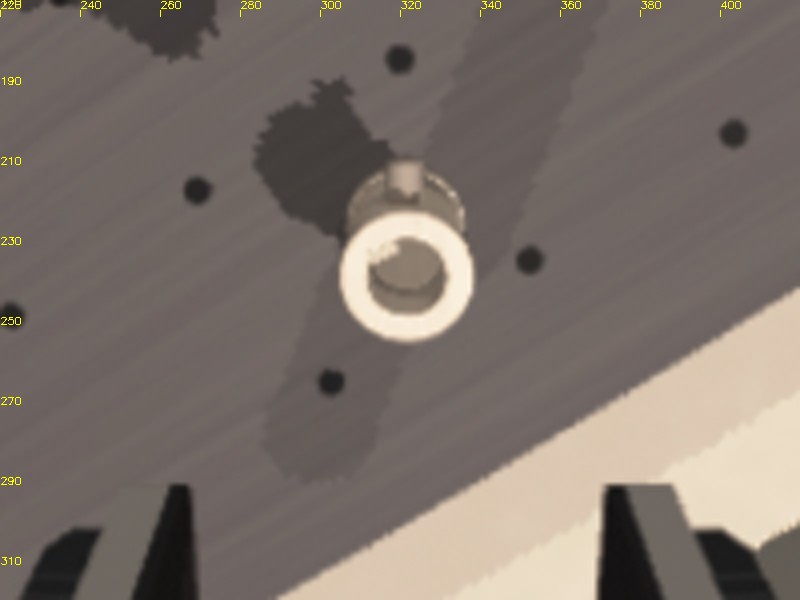

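```bash
python3 -c "
from h import *
go(.432,-.2285,.134)"
```

```text
shift [ 0.33  0.24 14.95] turn 0 (alt -180 )
```

```bash
python3 -m creep '[[[0.25,0.15,5],0,0],[[0.25,0.15,10],0,0],[[0.25,0.15,13.5],0,0],[[0.25,0.15,14.9],0,0],[[0.25,0.15,14.9],0,0],[[0.25,0.15,14.9],0,0.3],[[0.25,0.15,14.9],0,1],[[0.25,0.15,14.9],0,1],[[0.25,0.15,14.9],0,1],[[0.25,0.15,14.9],0,1]]' 40;python3 -c "
from h import *
cm=snap('w20','wrist',(220,170,200,200),3); st(); 
"
```

```text
clock: 27.48
position: [0.4339, -0.2287, 0.1358]
eef_rot: [-3.129, 0.009, -2.146]
contact_force: [0.4, 1.2, 6.1]
width: 0.0228
27.52 pos [ 0.4339 -0.2286  0.1358] rpy [-3.129  0.009 -2.146] F [-0.1  1.   5.9] w 0.0233 j [-0.61  0.47  1.82  0.01  0.85  1.53]
```

View pics/w20.png

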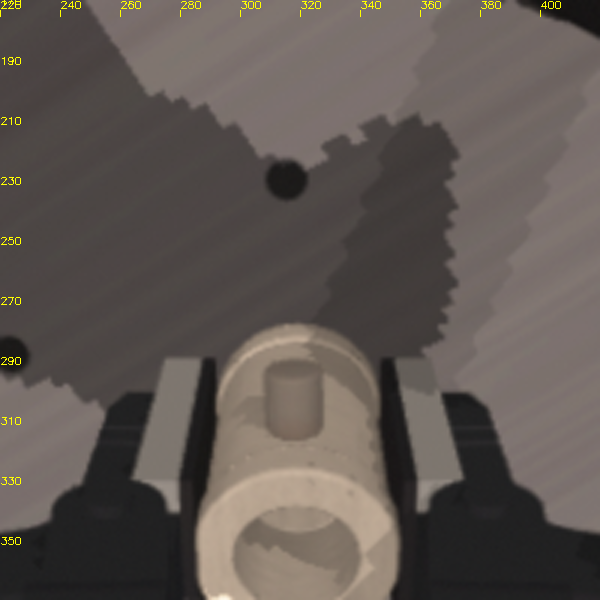

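```bash
python3 -m creep '[[[0,0,-2],0,1],[[0,0,-5],0,1],[[0,0,-9],0,1],[[0,0,-11.5],0,1],[[0,0,-11.5],0,1]]' 40; python3 -c "
from h import *
st();go(.5946,-.1215,.25,-1.518)"
```

```text
clock: 28.15
position: [0.433, -0.2293, 0.2533]
eef_rot: [-3.124, 0.008, -2.146]
contact_force: [-0.7, 0.2, -0.5]
width: 0.0228
28.15 pos [ 0.433  -0.2293  0.2533] rpy [-3.124  0.008 -2.146] F [-0.7  0.2 -0.5] w 0.0228 j [-0.61  0.3   1.68  0.01  1.15  1.53]
shift [-17.84  -7.68   0.61] turn -36.0 (alt 144.0 )
```

```bash
python3 -m creep '[[[-4.5,-2,0],-9,1],[[-9,-4,0],-18,1],[[-13.5,-6,0.2],-27,1],[[-17.8,-7.7,0.4],-36,1],[[-17.8,-7.7,0.5],-36,1],[[-17.8,-7.7,0.5],-36,1],[[-17.8,-7.7,0.5],-36,1]]' 40; python3 -c "
from h import *
cm=snap('w21','wrist',(140,100,360,270),2.2); st();go(.5946,-.1215,.146,-1.518)
for p in [(.5971,-.1222)]: print(proj('wrist',[*p,.113],cm))
"
```

```text
clock: 29.02
position: [0.5937, -0.1225, 0.251]
eef_rot: [-3.123, -0.003, -1.52]
contact_force: [0.3, 0.3, -1.1]
width: 0.0229
29.07 pos [ 0.5938 -0.1226  0.2511] rpy [-3.123e+00 -3.000e-03 -1.520e+00] F [-0.5 -0.9 -0.2] w 0.023 j [-0.3   0.46  1.41  0.    1.25  1.21]
shift [-0.14  0.11 10.51] turn -0.1 (alt 179.9 )
(np.float64(318.3462461582057), np.float64(232.92768697656712))
```

View pics/w21.png

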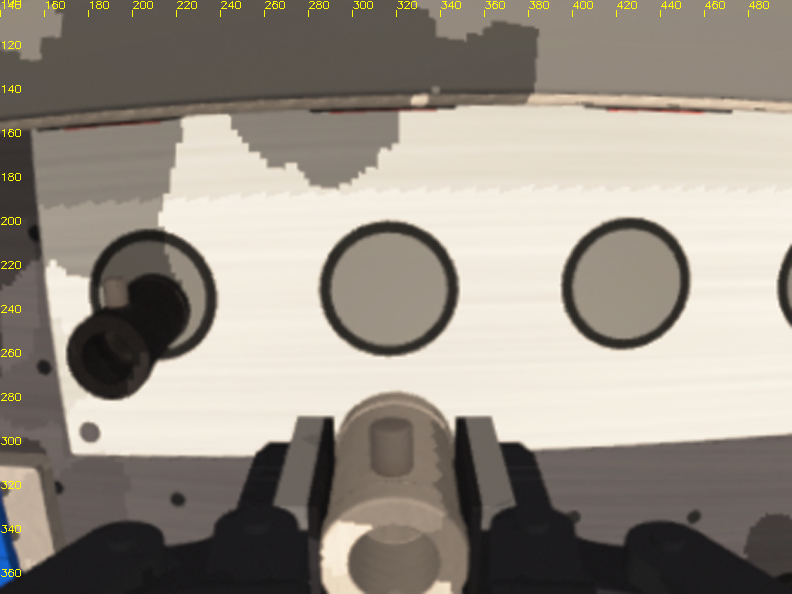

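```bash
python3 -m creep '[[[-0.05,0.03,3],0,1],[[-0.1,0.06,6],0,1],[[-0.14,0.1,9],0,1],[[-0.14,0.11,10.2],0,1],[[-0.14,0.11,10.5],0,1],[[-0.14,0.11,10.5],0,1]]' 40; python3 -m creep '[[[0,0,0.1],0,1],[[0,0,0.15],0,1],[[0,0,0.2],0,1],[[0,0,0.25],0,1],[[0,0,0.25],0,1]]'
```

```text
clock: 29.82
position: [0.595, -0.1218, 0.147]
eef_rot: [-3.122, -0.004, -1.52]
contact_force: [-0.3, 0.2, 0.4]
width: 0.023
clock: 30.45
position: [0.595, -0.1218, 0.1444]
eef_rot: [-3.122, -0.004, -1.52]
contact_force: [0.0, -0.4, -0.6]
width: 0.0228
```

```bash
python3 -m creep '[[[0,0,0.05],0,1],[[0,0,0.1],0,1],[[0,0,0.15],0,1],[[0,0,0.2],0,1],[[0,0,0.2],0,1]]'
```

```text
clock: 31.08
position: [0.5952, -0.1218, 0.1438]
eef_rot: [-3.121, -0.004, -1.52]
contact_force: [-7.1, 0.6, 21.6]
width: 0.0229
```

```bash
python3 -m creep '[[[0,0,0],0,0.6],[[0,0,0],0,0.2],[[0,0,0],0,0],[[0,0,0],0,0],[[0,0,-3],0,0],[[0,0,-7],0,0],[[0,0,-11],0,0],[[0,0,-14],0,0],[[0,0,-14],0,0],[[0,0,-14],0,0]]';python3 -c "
from h import *
cm=snap('w22','wrist',(140,100,360,270),2.2); st(); 
go(.469,-.2925,.29,np.radians(-171))
for X in [(.5931,-.1225,.158),(.5971,-.1222,.113)]: print(proj('wrist',X,cm))
"
```

```text
clock: 32.33
position: [0.592, -0.1213, 0.283]
eef_rot: [-3.122, -0.004, -1.52]
contact_force: [0.0, 0.9, -0.6]
width: 0.0429
32.38 pos [ 0.5918 -0.1212  0.2827] rpy [-3.122 -0.004 -1.52 ] F [ 0.5 -0.8  0.4] w 0.0427 j [-0.3   0.43  1.37  0.    1.32  1.22]
shift [16.49 13.12 -0.93] turn 83.9 (alt -96.1 )
(np.float64(320.38454692869306), np.float64(241.04694553760743))
(np.float64(319.8563521366895), np.float64(221.56665324279152))
```

View pics/w22.png

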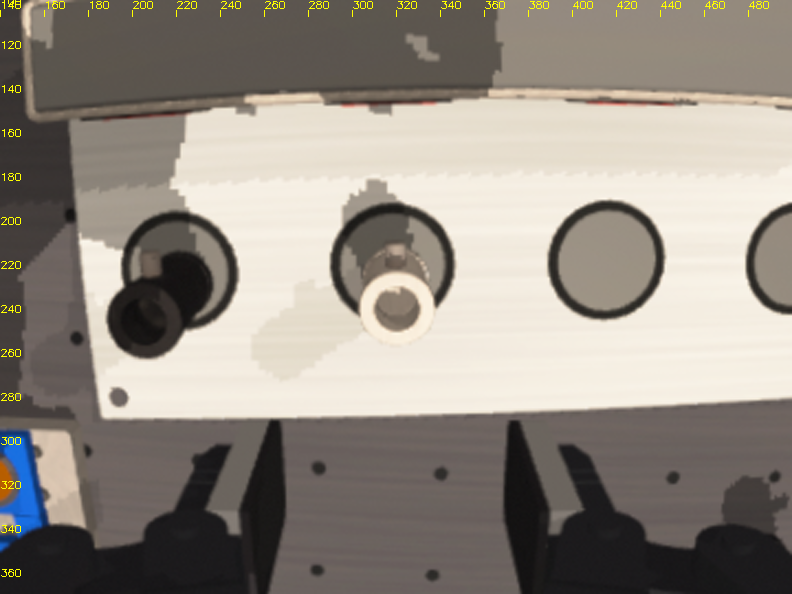

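White stands on pad_1 (ring 320,239; pad 318,219), screw to the window. Now the tall one.

```bash
python3 -m creep '[[[4,3,0],10,0],[[8,6,0],20,0],[[12,9,0],30,0],[[16,12,0],40,0],[[16.5,13.1,0],50,0],[[16.5,13.1,0],60,0],[[16.5,13.1,0],70,0],[[16.5,13.1,0],80,0],[[16.5,13.1,-0.5],84,0],[[16.5,13.1,-0.9],84,0],[[16.5,13.1,-0.9],84,0]]';python3 -c "
from h import *
cm=snap('w23','wrist',(220,150,200,150),4); st(); 
print(proj('wrist',(.4684,-.2931,.171),cm),proj('wrist',(.4684,-.2931,.105),cm))
"
```

```text
clock: 33.75
position: [0.4692, -0.2926, 0.2895]
eef_rot: [-3.136, 0.018, -2.984]
contact_force: [0.7, 0.0, -0.7]
width: 0.0424
33.8 pos [ 0.4691 -0.2926  0.2894] rpy [-3.136  0.018 -2.985] F [ 0.6  0.6 -0.2] w 0.0423 j [-0.67  0.35  1.49  0.01  1.29  2.31]
(np.float64(321.5578982730873), np.float64(243.62278323090996)) (np.float64(322.42534458333677), np.float64(221.50006755420134))
```

View pics/w23.png

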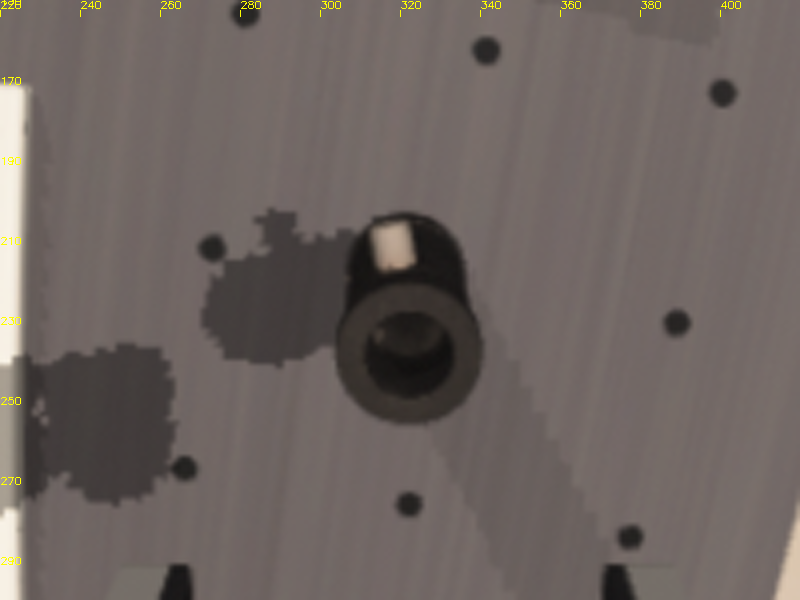

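```bash
python3 -c "
from h import *
cm=np.load('pics/w23.npy',allow_pickle=True)[0]; s=status.sense()
R=rot(s['eef_rot'])
for u,v,z in [(322.3,238,.171),(322.3,238,.165),(317.5,207,.157),(317.5,207,.152),(318.2,217,.157),(315,207,.157)]:
    p=pt('wrist',u,v,z,cm); print(np.round(p,4), 'tool',np.round(R.T@(p-s['position'])*100,2))
"
python3 - <<'E'
import cv2
im=cv2.imread('pics/w19_raw.png')
E
```

```text
[ 0.4685 -0.2971  0.171 ] tool [ 0.35 -0.37 11.84]
[ 0.4683 -0.2954  0.165 ] tool [ 0.35 -0.2  12.44]
[ 0.4749 -0.3147  0.157 ] tool [ 0.03 -2.21 13.25]
[ 0.4748 -0.3137  0.152 ] tool [ 0.02 -2.11 13.75]
[ 0.4733 -0.3077  0.157 ] tool [ 0.07 -1.49 13.25]
[ 0.4766 -0.3144  0.157 ] tool [-0.15 -2.2  13.26]
```

```bash
python3 -m creep '[[[0.35,-0.3,3],-10,0],[[0.35,-0.3,6],-10,0],[[0.35,-0.3,10],-10,0],[[0.35,-0.3,14],-10,0],[[0.35,-0.3,14.8],-10,0],[[0.35,-0.3,14.8],-10,0],[[0.35,-0.3,14.8],-10,0.3],[[0.35,-0.3,14.8],-10,1],[[0.35,-0.3,14.8],-10,1],[[0.35,-0.3,14.8],-10,1],[[0.35,-0.3,14.8],-10,1]]' 40;python3 -c "
from h import *
cm=snap('w24','wrist',(220,170,200,200),3); st(); 
"
```

```text
clock: 35.17
position: [0.4696, -0.2969, 0.1428]
eef_rot: [-3.131, 0.019, -2.81]
contact_force: [0.5, 1.0, 7.4]
width: 0.0239
35.23 pos [ 0.4696 -0.297   0.1429] rpy [-3.131  0.019 -2.81 ] F [-0.7  0.5  7. ] w 0.0239 j [-0.68  0.52  1.66  0.01  0.94  2.13]
```

View pics/w24.png

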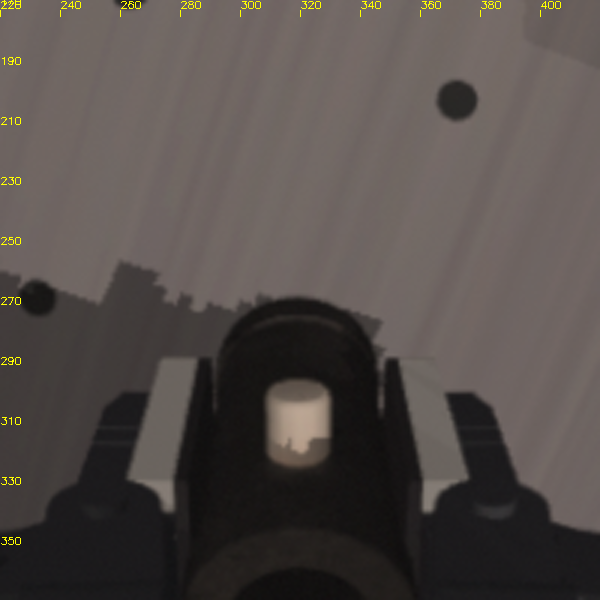

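```bash
python3 -m creep '[[[0,0,-2],0,1],[[0,0,-5],0,1],[[0,0,-9],0,1],[[0,0,-11],0,1],[[0,0,-11],0,1]]' 40; python3 -c "
from h import *
st();go(.6075,-.281,.25,-1.494)"
```

```text
clock: 35.85
position: [0.4679, -0.297, 0.255]
eef_rot: [-3.127, 0.021, -2.81]
contact_force: [0.3, 0.2, -0.9]
width: 0.0241
35.85 pos [ 0.4679 -0.297   0.255 ] rpy [-3.127  0.021 -2.81 ] F [ 0.3  0.2 -0.9] w 0.0241 j [-0.68  0.38  1.54  0.01  1.2   2.13]
shift [-13.7   -3.02   0.83] turn -75.4 (alt 104.6 )
```

```bash
python3 -m creep '[[[-3,-0.7,0],-10,1],[[-6,-1.4,0],-20,1],[[-9,-2.1,0.2],-30,1],[[-12,-2.7,0.4],-40,1],[[-13.7,-3,0.6],-50,1],[[-13.7,-3,0.6],-60,1],[[-13.7,-3,0.6],-70,1],[[-13.7,-3,0.6],-75.4,1],[[-13.7,-3,0.6],-75.4,1],[[-13.7,-3,0.6],-75.4,1]]' 40; python3 -c "
from h import *
cm=snap('w25','wrist',(140,100,360,270),2.2); st();go(.6075,-.281,.153,-1.494)
print(proj('wrist',[.6095,-.2816,.113],cm))
"
```

```text
clock: 37.1
position: [0.6072, -0.2807, 0.2518]
eef_rot: [-3.118, -0.008, -1.496]
contact_force: [-0.2, -0.2, -0.1]
width: 0.0238
37.15 pos [ 0.6072 -0.2807  0.2519] rpy [-3.118 -0.008 -1.496] F [-0.4  0.1 -1.1] w 0.0239 j [-0.53  0.55  1.25  0.01  1.32  0.97]
shift [-0.05  0.21  9.89] turn -0.1 (alt 179.9 )
(np.float64(319.21341527319856), np.float64(235.1202695652048))
```

View pics/w25.png

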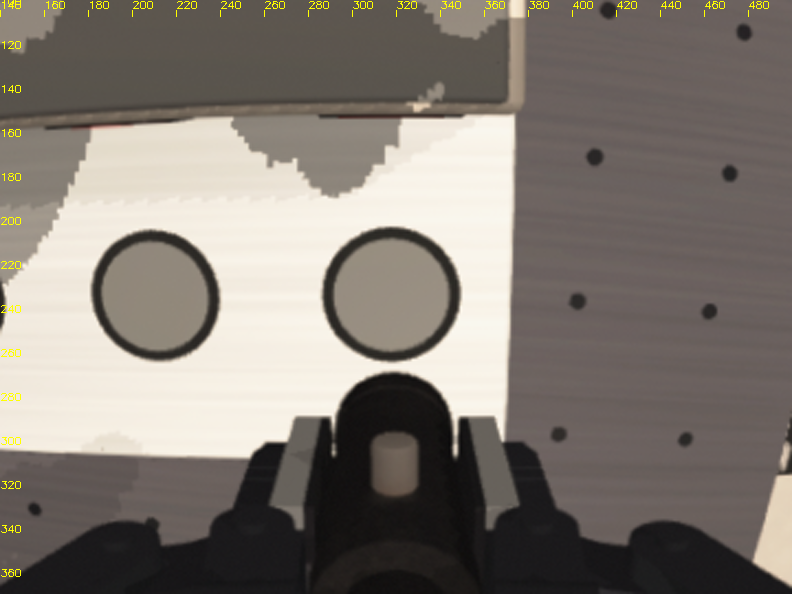

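```bash
python3 -m creep '[[[0,0.06,3],0,1],[[-0.03,0.12,6],0,1],[[-0.05,0.18,9],0,1],[[-0.05,0.2,9.7],0,1],[[-0.05,0.2,9.9],0,1],[[-0.05,0.2,9.9],0,1]]' 40; python3 -m creep '[[[0,0,0.1],0,1],[[0,0,0.15],0,1],[[0,0,0.2],0,1],[[0,0,0.25],0,1],[[0,0,0.25],0,1]]'
```

```text
clock: 37.9
position: [0.6081, -0.2813, 0.154]
eef_rot: [-3.117, -0.009, -1.496]
contact_force: [0.3, -0.2, -1.9]
width: 0.0244
clock: 38.52
position: [0.6081, -0.2813, 0.1515]
eef_rot: [-3.117, -0.009, -1.496]
contact_force: [-1.0, 0.2, -0.7]
width: 0.0239
```

```bash
python3 -m creep '[[[0,0,0.05],0,1],[[0,0,0.1],0,1],[[0,0,0.15],0,1],[[0,0,0.17],0,1]]'; python3 -m creep '[[[0,0,0],0,0.6],[[0,0,0],0,0.2],[[0,0,0],0,0],[[0,0,0],0,0],[[0,0,-3],0,0],[[0,0,-7],0,0],[[0,0,-11],0,0],[[0,0,-14],0,0],[[0,0,-14],0,0],[[0,0,-14],0,0]]';python3 -c "
from h import *
cm=snap('w26','wrist'); st(); 
for X in [(.606,-.2819,.179),(.6095,-.2816,.113)]: print(proj('wrist',X,cm))
"
```

```text
clock: 39.02
position: [0.6083, -0.2814, 0.1509]
eef_rot: [-3.116, -0.009, -1.496]
contact_force: [-5.2, 2.6, 16.8]
width: 0.0241
clock: 40.28
position: [0.6044, -0.2801, 0.2901]
eef_rot: [-3.117, -0.009, -1.496]
contact_force: [-0.4, 0.7, -0.6]
width: 0.0429
40.33 pos [ 0.6043 -0.2801  0.2896] rpy [-3.118 -0.008 -1.496] F [-0.4  0.8 -0.8] w 0.0424 j [-0.53  0.51  1.21  0.01  1.4   0.97]
(np.float64(320.62620081476416), np.float64(246.8467330747056))
(np.float64(319.5390025870808), np.float64(220.88197465321574))
```

View pics/w26.png

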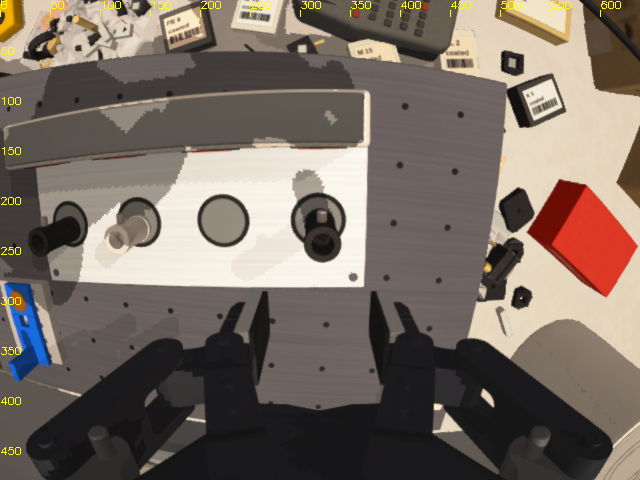

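All three stand on pads 0, 1 and 3. The slide at far left (25,330) looks possibly shifted; checking it from above.

```bash
python3 -c "
from h import *
go(.45,.037,.33,-1.498)"
```

```text
shift [-32.73  12.91  -4.62] turn 0.1 (alt -179.9 )
```

```bash
python3 -m creep '[[[-5,2,-4],0,0],[[-10,4,-4],0,0],[[-15,6,-4],0,0],[[-20,8,-4],0,0],[[-25,10,-4],0,0],[[-30,12,-4],0,0],[[-32.7,12.9,-4],0,0],[[-32.7,12.9,-4],0,0],[[-32.7,12.9,-4],0,0]]'; python3 -c "
from h import *
cm=snap('w27','wrist',(200,80,240,180),3.3); st()
c=np.array([.4725,.0388]);y=.073;u=np.array([np.cos(y),np.sin(y)]);v=np.array([-u[1],u[0]])
for a,b in [(50,37.5),(50,-37.5),(-50,37.5),(-50,-37.5)]: print(np.round(proj('wrist',[*(c+u*a/1e3+v*b/1e3),.117],cm),1))
"
```

```text
clock: 41.45
position: [0.4504, 0.0364, 0.3233]
eef_rot: [-3.118, -0.009, -1.496]
contact_force: [0.2, -0.2, 0.6]
width: 0.0428
41.5 pos [0.4505 0.0361 0.3234] rpy [-3.118 -0.009 -1.497] F [ 0.7 -0.5 -0.7] w 0.043 j [-0.05  0.16  1.66 -0.01  1.3   1.45]
[273.6 139.2]
[359.1 139.2]
[275.8 248.9]
[356.9 248.8]
```

View pics/w27.png

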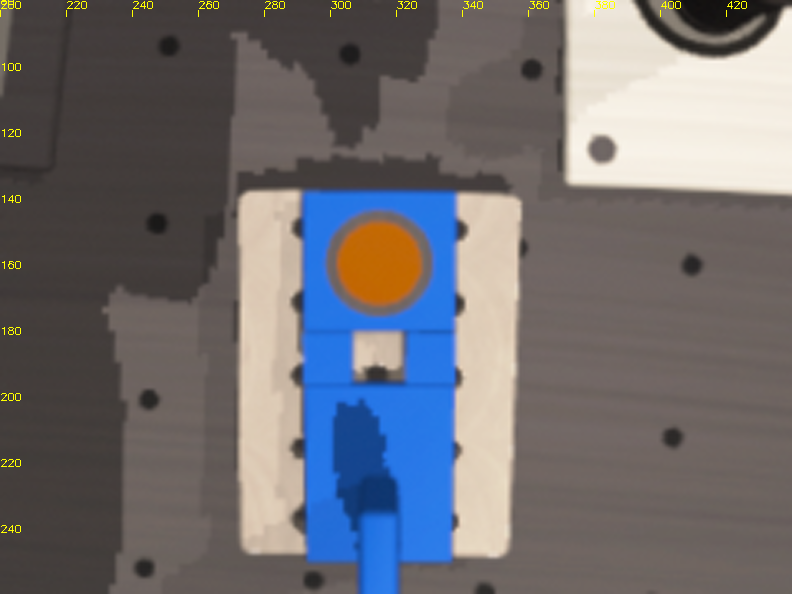

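Slide lies centred on the plate (x 291–338 on plate 272–357). Now the lever back.

```bash
python3 -c "
from h import *
go(.547,.3138,.31,-1.617)"
```

```text
shift [-26.99 -11.65   1.38] turn 6.9 (alt -173.1 )
```

```bash
python3 -m creep '[[[-5,-2,0],2,-0.3],[[-10,-4,0],4,-0.3],[[-15,-6,0],6,-0.3],[[-20,-8,0],6.9,-0.3],[[-25,-10.5,0],6.9,-0.3],[[-27,-11.6,0.8],6.9,-0.3],[[-27,-11.6,1.3],6.9,-0.3],[[-27,-11.6,1.3],6.9,-0.3]]'; python3 -c "
from h import *
cm=snap('w28','wrist',(200,120,240,180),3.3); st()
print(proj('wrist',(.547,.3138,.2266),cm))
go(.547,.3138,.2294,-1.617)
"
```

```text
clock: 42.5
position: [0.5463, 0.3125, 0.3099]
eef_rot: [-3.119, -0.007, -1.618]
contact_force: [0.8, -0.3, -0.8]
width: 0.0559
42.55 pos [0.5464 0.3125 0.3106] rpy [-3.118 -0.006 -1.618] F [-0.5  0.2  1.8] w 0.0555 j [ 0.43  0.45  1.27 -0.02  1.41  2.05]
(np.float64(315.7226140603136), np.float64(260.9769556344862))
shift [-0.18  0.14  8.11] turn -0.1 (alt 179.9 )
```

View pics/w28.png

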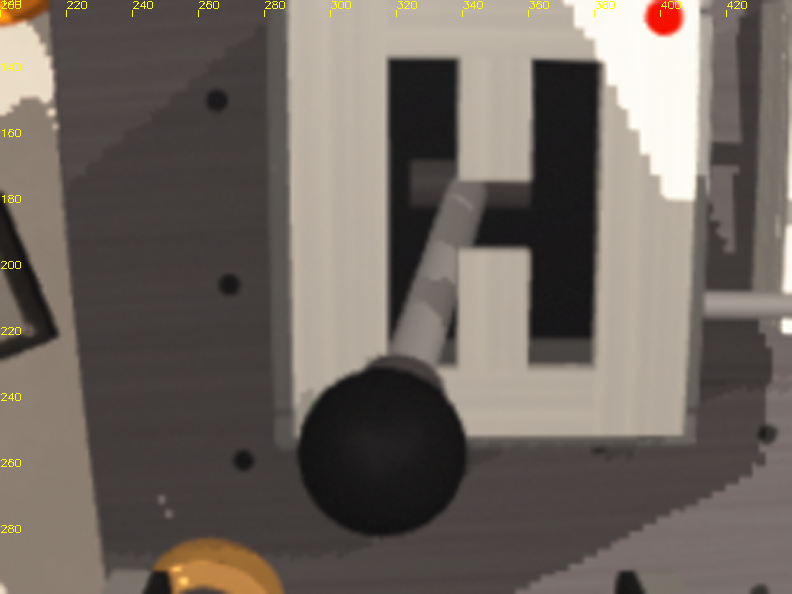

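```bash
python3 -m creep '[[[-0.18,0.1,3],0,-0.3],[[-0.18,0.1,6],0,-0.3],[[-0.18,0.1,8.1],0,-0.3],[[-0.18,0.1,8.1],0,-0.3],[[-0.18,0.1,8.1],0,0.2],[[-0.18,0.1,8.1],0,1],[[-0.18,0.1,8.1],0,1],[[-0.18,0.1,8.1],0,1],[[-0.18,0.1,8.1],0,1]]' 25; python3 -c "
from h import *
st(); go(.5857,.3119,.2357,-1.617)"
```

```text
clock: 43.68
position: [0.5477, 0.314, 0.2308]
eef_rot: [-3.117, -0.005, -1.618]
contact_force: [-1.7, 0.5, 8.8]
width: 0.0281
43.67 pos [0.5477 0.314  0.2308] rpy [-3.117 -0.005 -1.618] F [-1.7  0.5  8.8] w 0.0281 j [ 0.43  0.52  1.37 -0.02  1.23  2.06]
shift [ 0.03 -3.81 -0.39] turn -0.1 (alt 179.9 )
```

```bash
python3 -m creep '[[[0,-0.6,-0.13],0,1],[[0,-1.2,-0.25],0,1],[[0,-1.8,-0.33],0,1],[[0,-2.4,-0.39],0,1],[[0,-3.0,-0.42],0,1],[[0,-3.6,-0.42],0,1],[[0,-3.83,-0.42],0,1],[[0,-3.83,-0.42],0,1],[[0,-3.83,-0.42],0,1]]'; python3 -c "
from h import *
snap('w29','wrist',(150,180,320,220),2.4); st(); go(.5842,.2661,.2357,-1.617)"
```

```text
clock: 44.8
position: [0.5864, 0.3123, 0.2364]
eef_rot: [-3.116, -0.005, -1.618]
contact_force: [-1.1, 1.1, 4.4]
width: 0.0281
44.85 pos [0.5864 0.3123 0.2363] rpy [-3.116 -0.005 -1.618] F [-1.1  1.   6. ] w 0.0282 j [ 0.41  0.56  1.28 -0.02  1.29  2.03]
shift [ 4.63 -0.    0.09] turn -0.1 (alt 179.9 )
```

View pics/w29.png

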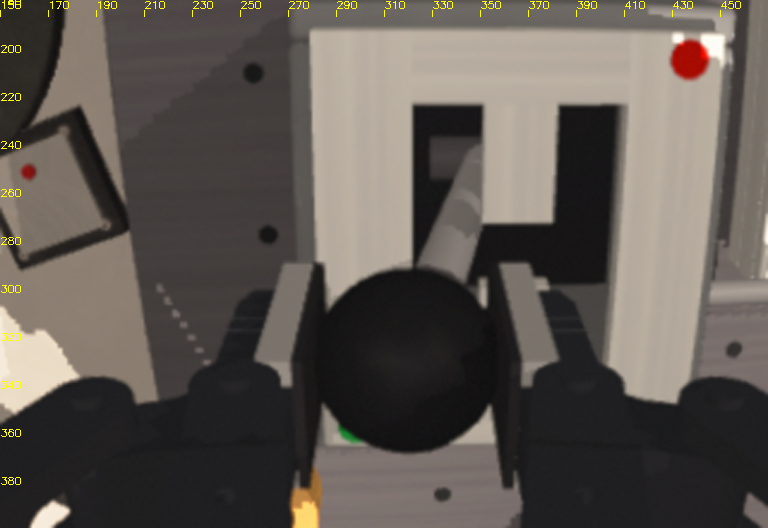

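Same position as the outgoing neutral. Cross right.

```bash
python3 -m creep '[[[0.6,0,-0.1],0,1],[[1.15,0,-0.17],0,1],[[1.7,0,-0.21],0,1],[[2.3,0,-0.2],0,1],[[2.9,0,-0.17],0,1],[[3.5,0,-0.1],0,1],[[4.1,0,0],0,1],[[4.63,0,0.09],0,1],[[4.63,0,0.09],0,1],[[4.63,0,0.09],0,1]]'; python3 -c "
from h import *
snap('w30','wrist',(150,180,320,220),2.4); st(); go(.6206,.2644,.2296,-1.617)"
```

```text
clock: 46.1
position: [0.5844, 0.2654, 0.2359]
eef_rot: [-3.115, -0.006, -1.618]
contact_force: [0.7, 1.4, 7.5]
width: 0.0284
46.15 pos [0.5844 0.2654 0.2359] rpy [-3.115 -0.006 -1.618] F [0.3 0.9 7.8] w 0.0282 j [ 0.34  0.52  1.34 -0.02  1.25  1.96]
shift [-0.07 -3.61  0.73] turn -0.1 (alt 179.9 )
```

View pics/w30.png

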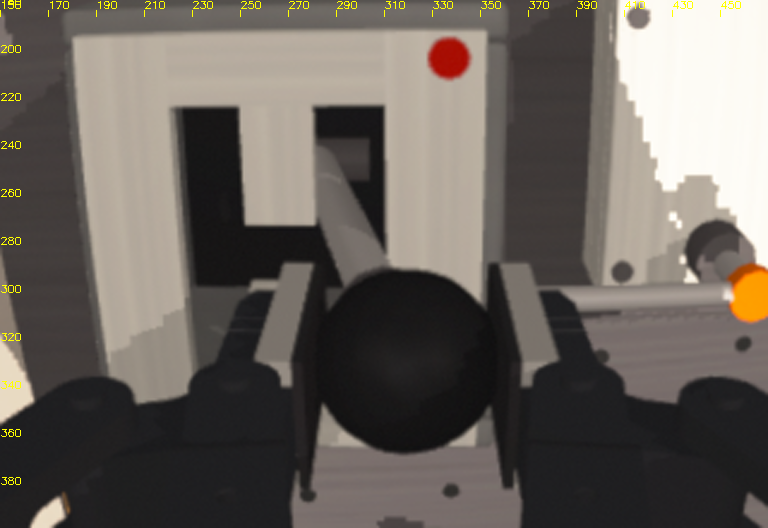

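```bash
python3 -m creep '[[[0,-0.6,0.03],0,1],[[0,-1.2,0.1],0,1],[[0,-1.8,0.2],0,1],[[0,-2.4,0.32],0,1],[[-0.05,-3.0,0.5],0,1],[[-0.07,-3.6,0.7],0,1],[[-0.07,-3.9,0.76],0,1],[[-0.07,-4.0,0.8],0,1],[[-0.07,-4.0,0.8],0,1]]'; python3 -c "
from h import *
snap('w31','wrist',(150,180,320,220),2.4); st(); snap('t31','top',(165,160,320,150),2.5)"
```

```text
clock: 47.28
position: [0.6243, 0.2641, 0.2287]
eef_rot: [-3.116, -0.006, -1.618]
contact_force: [-1.5, -1.3, 0.7]
width: 0.0279
47.33 pos [0.6243 0.2641 0.2287] rpy [-3.116 -0.006 -1.618] F [-1.  -2.5 -0.1] w 0.0284 j [ 0.32  0.58  1.25 -0.02  1.29  1.94]
```

View pics/w31.png

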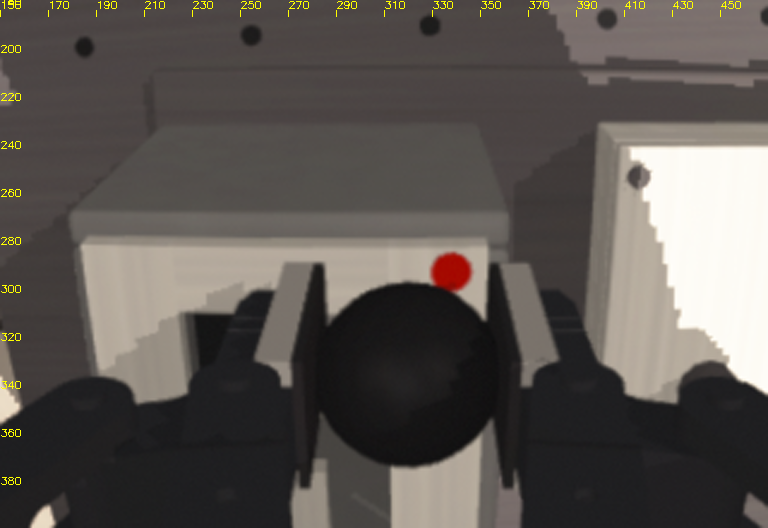

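View pics/t31.png

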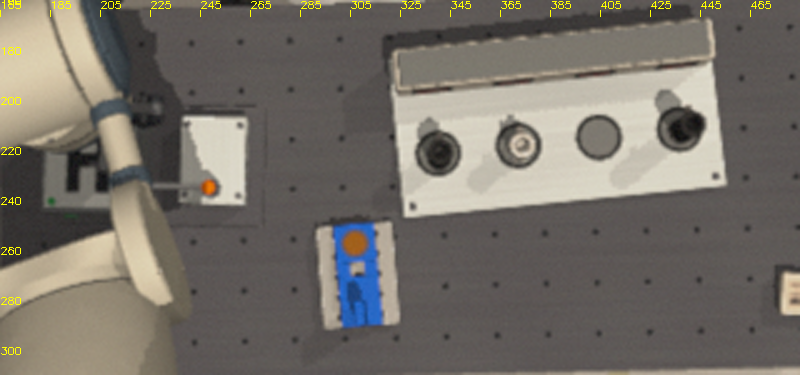

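Slide and holders are all in place in the top view, and the lever is in RUN, slightly past its starting position. Release and withdraw.

```bash
python3 -m creep '[[[0,0,0],0,0.5],[[0,0,0],0,-0.3],[[0,0,0],0,-0.3],[[0,0,0],0,-0.3],[[0,0,-3],0,-0.3],[[0,0,-6],0,-0.3],[[0,0,-9],0,-0.3],[[0,0,-11],0,-0.3],[[0,0,-11],0,-0.3]]'; python3 -c "
from h import *
snap('w32','wrist',(150,100,320,240),2.4); st(); go(.42,-.1,.36,-1.55)"
```

```text
clock: 48.5
position: [0.622, 0.2651, 0.3403]
eef_rot: [-3.113, -0.005, -1.618]
contact_force: [0.0, -0.6, -0.2]
width: 0.0556
48.55 pos [0.6215 0.265  0.3388] rpy [-3.115 -0.005 -1.618] F [-0.  -1.4 -0.9] w 0.0555 j [ 0.32  0.5   1.1  -0.01  1.52  1.94]
shift [37.42 18.34 -2.41] turn -3.9 (alt 176.1 )
```

View pics/w32.png

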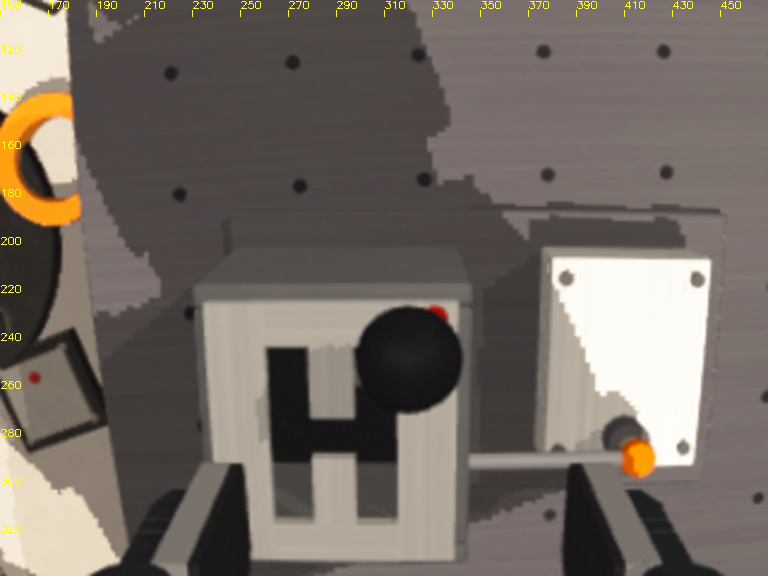

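```bash
python3 -m creep '[[[5,2.5,-2],0,-0.3],[[10,5,-4],0,-0.3],[[15,7.5,-6],0,-0.3],[[20,10,-6],0,-0.3],[[25,12.5,-6],0,-0.3],[[30,15,-6],0,-0.3],[[32,16,-6],0,-0.3],[[32,16,-6],0,-0.3],[[32,16,-6],0,-0.3]]'; python3 -c "
from h import *
snap('w33','wrist'); st(); snap('t33','top',(165,160,320,150),2.5)"
```

```text
clock: 49.68
position: [0.4452, -0.0463, 0.3957]
eef_rot: [-3.116, -0.005, -1.618]
contact_force: [0.4, 0.0, -0.0]
width: 0.0559
49.73 pos [ 0.4453 -0.0461  0.3958] rpy [-3.116 -0.005 -1.618] F [-0.1  0.4 -0.2] w 0.0555 j [-0.24  0.1   1.53 -0.    1.48  1.38]
```

View pics/w33.png

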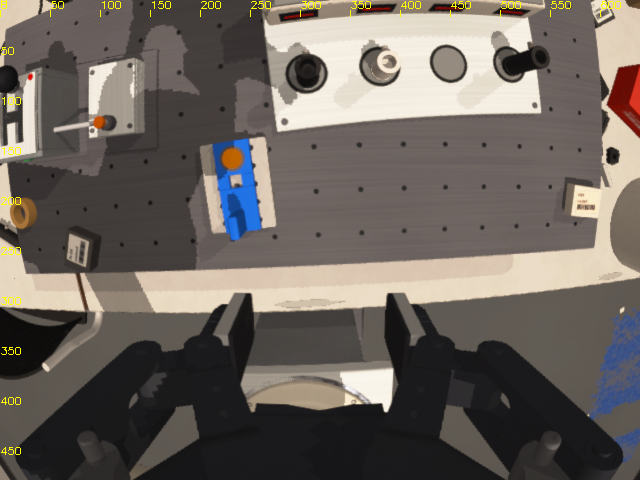

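View pics/t33.png

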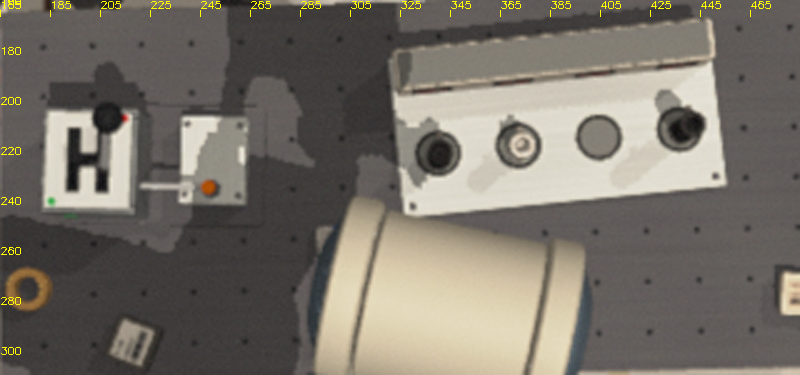

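Final views agree: lever at the red dot, slide flat on the plate, three holders on pads, bystanders not moved. Handing in.

```bash
python3 -c "
from rig import close_job
print(close_job())"
```

```text
the job is handed in; nothing more can be done
None
```

The scanner changeover is finished and I handed the job in at about 50 s of the 192 s limit. `close_job` gave no verdict, so the result rests on my last camera checks.

- **Lever:** I shifted it from RUN across neutral to LOAD, which lifted the lock pin. At the end I shifted it back across neutral to RUN. The last views show the knob at the red dot, and the gripper ended about 4 mm further into the slot than where it first took hold.
- **Slide:** I drew it out level along the channel with almost no side force and set it on the tapped plate. It looks flat and within about 2 mm of centre, and it had not been knocked aside when I last looked.
- **Holders:** Three were present: the two black ones and a pale one I took to be the white. It gripped at 23 mm, so it might be the steel one instead; the placing would be the same. They stand on pads 0 (short black), 1 (pale) and 3 (tall black), within about 2–3 mm of centre, with the thumbscrews to the windows.
- **Bystanders:** The grey box, paper tape and pale box are where they started, and the robot touches nothing.

The wrist camera and the top camera disagreed by about 1–2 mm throughout, and by about 4 mm once, on the tall holder before I picked it up. For the grasps and placings I used the wrist view or a compromise between the two. The thumbscrew direction of the tall holder also differed by about 10° between the two cameras; I used the wrist reading, and the close-up of the grasp bore it out.

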